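# Test spacer sleeves on the gauge pin and sort them

## Robot

A 6-joint arm with a two-finger parallel gripper is mounted at the origin on the work surface. World frame = base frame: x ahead of the robot, y to its left, z up, the work surface at z = 0. Lengths are in mm, angles in degrees, forces in N, time in s.
With the tool pointing down it reaches from about 300 to 875 mm from the base axis. Payload 6.4 kg.
Tool frame: the origin (TCP) lies at the very end of the fingers, on their centre line; the grasp point (between the pads) lies 19 mm behind it (grip_depth is the distance from the TCP to the grasp point, in mm); z points along the fingers, y is the direction in which the jaws open and shut (so a half turn about z gives the same grasp; the last joint's range is limited). The gripper opens to 88 mm and grips with 3 to 60 N. Pads are 18 mm wide; open, the fingers measure 123 mm over their backs; the gripper's body (75 mm by 187 mm) begins 45 mm behind the grasp point.
Start: joints at [52.122, 10.359, 92.074, -0, 77.567, -11.82], TCP at [252.579, 516.571, 238.714] pointing down, gripper open.
Joint ranges: [-171.53, 171.53], [-51.25, 118.39], [17.06, 147.69], [-65.23, 245.23], [0, 150.52], [-178.68, 178.68]. Speed limits (degrees/s): [147.25, 147.25, 172.46, 180, 180, 180].

## Interface

Orientations are given as a 3x3 rotation matrix whose columns are the frame's x, y, z axes.
In Python, from workcell import * gives the robot as it stands.
- The arm moves only by the tool play_rows, never from a script. Its arguments are lists of equal length, an entry for each row: "dp": the shift along the tool's x, y, z in cm, a list of three; "twist": the turn about the tool's z in degrees; "gripper": the gripper command: -1 is shut, 1 is fully open, values between are in proportion. In form: {"dp": [[dx, dy, dz], ...], "twist": [twist, ...], "gripper": [gripper, ...]}. A call has 1 to 8 rows; each row is the pose to reach, as a shift and turn from the pose measured when the call began, along the tool's axes at that moment; what a row does not reach only later rows make up. A row lasts 1/12 s, in which the tool goes at most 41.7 mm and 7.16 degrees, less where a joint would pass 70% of its speed; a pose out of reach is approached as far as the arm can. A call with a gripper value outside its range is refused whole. The fingers move at their own pace and stop on an object; "newtons" is the grip in N (left out, the last holds). Time passes only in rows, so rows that repeat a pose let the fingers close. It gives the time, the measured TCP pose, the force and the opening at its end, in the units of the state.
- get_state(): the state, without advancing time (a new reading comes with each control period).
- grab_frame(name): name is "scene" or "side" or "wrist"; returns (picture, depth): 480x640x3 uint8, red, green, blue; 480x640 float32, mm along the optical axis (not along the pixel's ray), 0 where there is no reading.
- camera_params(name): a dict with "vertical_fov" (degrees; the focal length in pixels is half the picture's height over the tangent of half this angle, whatever the lens; pixels are square), "cx", "cy" (the principal point, pixels), "view" (4x4, takes a point from world to camera coordinates); the wrist camera has in their place "hand_eye" (4x4, takes a point from camera to tool coordinates, whose origin is the TCP and whose axes are the flange's). Camera axes: x right, y down, z forward; pixel columns grow to the right and rows downward; lengths in mm; the calibration is good to about 2 mm. A picture is of the moment at which its call begins: read the wrist's pose just before it. camera_params takes no time and is no camera call.
- hand_in(): hands the job in, once; it reports no verdict.
The state is a dict: "time": time; "qpos": joint angles; "qd": joint speeds; "effort": joint torques, N m; "ee_pos": TCP position; "orientation": TCP orientation; "contact_force": force on the tool from outside, world axes, zero at the start; "torque": the same for the moment, N m; "width": finger opening in mm.
Only numpy, scipy, OpenCV 4.12 (cv2) and the standard library are available. Lean on these libraries where they do the work, as an engineer would, in place of code of your own. Each camera call takes 0.05 s, during which the arm holds its last target.

## Task

Three look-alike spacer sleeves stand in the file sorter. Take one at a time and leave the others until their turn: slide it gently over the upright gauge pin as far as it goes without forcing it, hold it there for a moment, then put it away - standing upright in the long shallow tray if it went right down to the steel seat, or standing upright in the square cardboard box if it stopped clearly short. Do not move or tip the pencil cup, the bottle or the stapler.

Things in the scene. Friction and masses are not known exactly. Their poses are not given: they have to be found in the camera images.
- sleeve_a: a plain aluminium spacer sleeve (open tube, same at both ends), 30 mm outside diameter, 60 mm long, 21 mm bore at both mouths, 60 g, standing upright in the file sorter; the sleeves look alike, and whether the bore is clear all through must be found out on the pin. Origin: centre of its underside, z up along its axis
- sleeve_b: a plain aluminium spacer sleeve (open tube, same at both ends), 30 mm outside diameter, 60 mm long, 21 mm bore at both mouths, 60 g, standing upright in the file sorter; the sleeves look alike, and whether the bore is clear all through must be found out on the pin. Origin: centre of its underside, z up along its axis
- sleeve_c: a plain aluminium spacer sleeve (open tube, same at both ends), 30 mm outside diameter, 60 mm long, 21 mm bore at both mouths, 60 g, standing upright in the file sorter; the sleeves look alike, and whether the bore is clear all through must be found out on the pin. Origin: centre of its underside, z up along its axis
- sorter: fixed file sorter: white board 110 (x) x 290 (y) x 12 mm thick with four steel dividers, plates lying in its x-z plane, 4 mm thick, at y = -137, -46, 46 and 137 mm, their tops 67 mm above the table. It makes three lanes 87 mm wide along x, open at both ends and above, with one sleeve in each. Origin: centre of the underside
- gauge: fixed gauge: 70 mm square chipboard block 16 mm high, on it a round steel seat plate of 52 mm diameter, 4 mm high, and the upright steel pin in its middle, 18 mm diameter, its tip 42 mm above the seat with the last 5 mm tapering to 12 mm. A sleeve with a clear bore goes down to the seat; a faulty one stops about 20 mm above it. Origin: centre of the underside
- gauge_seat (a point): the point on the pin's axis at the height of the seat plate's top, 20 mm above the table; z points up the pin
- pass_tray: long shallow grey tray for sleeves that pass, fixed, outside 110 (x) x 150 (y) x 22 mm high, walls and floor 4 mm. Origin: centre of the underside
- reject_box: square open cardboard box for sleeves that fail, fixed, outside 110 x 110 x 30 mm high, walls and floor 4 mm. Origin: centre of the underside
- pencil_cup: bystander: black round pencil cup, 68 mm diameter, 90 mm high, pencils up to 155 mm. Origin: centre of the underside
- bottle: bystander: clear bottle, 64 mm diameter, 200 mm high. Origin: centre of the underside
- stapler: bystander: black stapler, 34 (x) x 125 (y) x 62 mm high. Origin: centre of the underside
Mind the look-alikes: they are no part of the job. Leave any blue, red or yellow look-alike of the sleeve_c alone.

How it is judged:
By the outcome, as a careful person would: the job done as asked, in the order asked, and still so for the second after the job is handed in, with the robot touching nothing.
It also fails if it takes over 72 s, if anything falls off the work surface, if the arm or the gripper's body presses on something with over 40 N, if the wrist force passes 120 N, or if a joint passes its speed limit or range.

## Working session

There is one attempt and no reset: what is moved stays moved. The work goes in short steps, Python scripts to look and compute and a tool call to move; the robot and the scene stay as the last step left them, time stands still between calls to the robot, and variables do not carry over. Pictures are saved under pics/ and viewed, and the job is handed in when it is done.

Besides the shell and the picture viewer there is one more tool, called after "Call:" as name(argument=value, ...) on one line, values as JSON. play_rows: Moves the arm, as the interface text tells. Its arguments: {"type":"object","properties":{"dp":{"type":"array","items":{"type":"array","items":{"type":"number"}}},"twist":{"type":"array","items":{"type":"number"}},"gripper":{"type":"array","items":{"type":"number"}},"newtons":{"type":"number"}},"required":["dp","twist","gripper"]}

```bash
ls; mkdir -p pics; python3 - <<'E'
from workcell import *
import cv2,numpy as np
print(get_state())
for n in ["scene","side","wrist"]:
    p,d=grab_frame(n); cv2.imwrite(f"pics/{n}0.png",p[:,:,::-1]); np.save(f"pics/{n}0.npy",d); print(n,camera_params(n))
E
```

```text
pics
{'time': 0.0, 'qpos': array([ 5.21222301e+01,  1.03998590e+01,  9.21311701e+01,  2.07276136e-04,
        7.75678648e+01, -1.18202605e+01]), 'qd': array([ 0.01788874, -0.09363077, -0.07497791,  0.11423256, -0.01869543,
        0.08625367]), 'effort': array([-8.34194016e-04, -4.33873987e+01, -3.41842961e+01,  7.01446342e-02,
        3.85641691e-02, -1.16363381e-04]), 'ee_pos': array([252.2315258 , 516.13016765, 237.83420935]), 'orientation': array([[-8.98353055e-01,  4.39272877e-01, -1.06253113e-03],
       [ 4.39274017e-01,  8.98352096e-01, -1.36022040e-03],
       [ 3.57019142e-04, -1.68870046e-03, -9.99998510e-01]]), 'contact_force': array([-0.6145592 ,  0.358803  , -0.41301911]), 'torque': array([ 0.0023114 , -0.03980443,  0.03044449]), 'width': 88.01319104381562}
scene {'vertical_fov': 54.527767059867635, 'cx': 317.18827097947616, 'cy': 238.9390668629169, 'view': array([[ 4.26650494e-01,  9.04416146e-01, -8.89027737e-04,
        -2.70305600e+02],
       [ 7.81092674e-01, -3.68968883e-01, -5.03742194e-01,
        -3.81676351e+02],
       [-4.55920598e-01,  2.14227443e-01, -8.6
[... 313 characters left out ...]
     [-3.71905385e-01, -4.49086002e-01, -8.12408855e-01,
         2.87897279e+02],
       [ 5.44598345e-01,  6.03183735e-01, -5.82736668e-01,
         6.80784261e+02],
       [ 0.00000000e+00,  0.00000000e+00,  0.00000000e+00,
         1.00000000e+00]])}
wrist {'vertical_fov': 64.4517655877479, 'cx': 314.4384162522644, 'cy': 235.68536346839858, 'hand_eye': array([[-1.21187078e-03, -9.58985361e-01, -2.83453010e-01,
         7.32218924e+01],
       [ 9.99999106e-01, -1.00222057e-03, -8.84643424e-04,
        -5.54142076e-01],
       [ 5.64277658e-04, -2.83453829e-01,  9.58985719e-01,
        -1.45637030e+02],
       [ 0.00000000e+00,  0.00000000e+00,  0.00000000e+00,
         1.00000000e+00]])}
```

View pics/scene0.png

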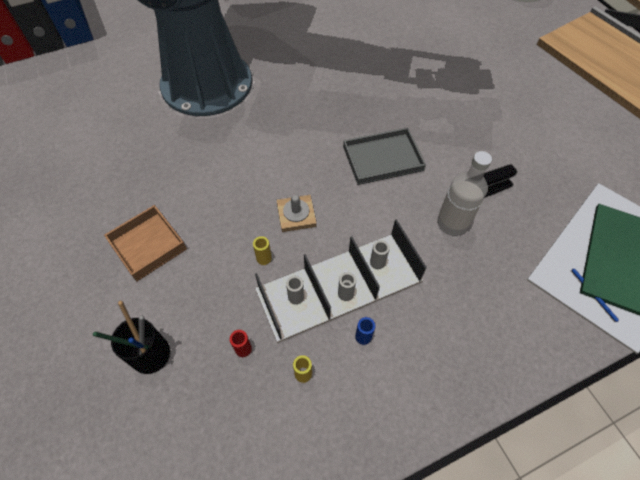

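View pics/side0.png

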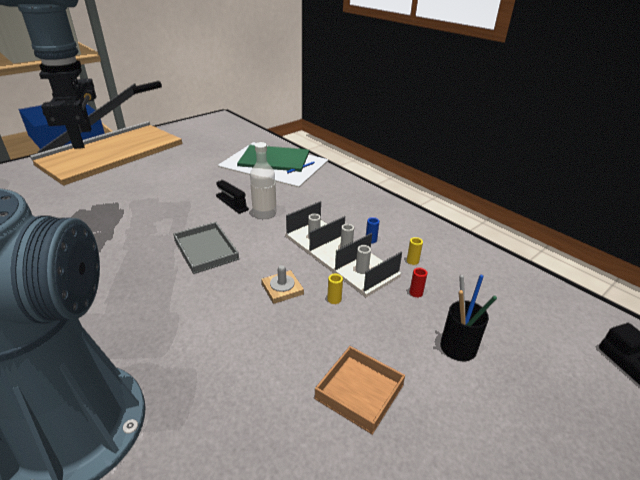

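View pics/wrist0.png

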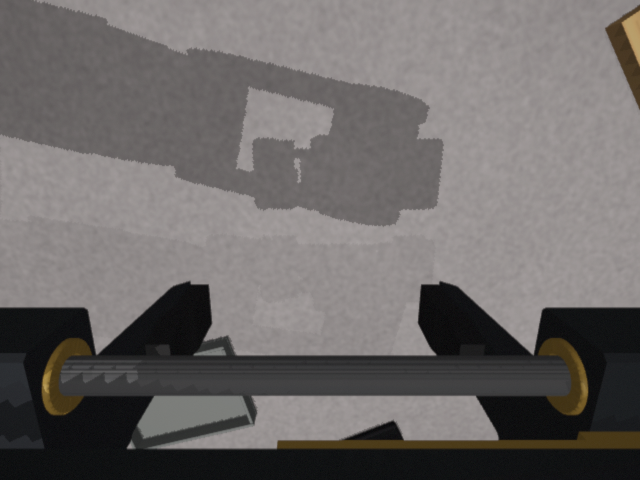

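Candidates for "sleeve" in the scene view: grey at (295,291), (346,287) and (380,255), standing in the sorter lanes, so these are the targets. Look-alikes to leave alone are yellow (262,250), yellow (303,369), red (240,343) and blue (365,331). Next I'll check a crop and take measurements.

```bash
cat > h.py <<'E'
import numpy as np,cv2
from workcell import *
def K(c): 
    f=240/np.tan(np.radians(c["vertical_fov"]/2)); return f,c["cx"],c["cy"]
def pose(name,st=None):
    c=camera_params(name)
    if name=="wrist":
        T=np.eye(4);T[:3,:3]=st["orientation"];T[:3,3]=st["ee_pos"];return T@c["hand_eye"],c
    return np.linalg.inv(c["view"]),c
def cast(name,u,v,z,st=None):
    M,c=pose(name,st);f,cx,cy=K(c)
    r=M[:3,:3]@np.array([(u-cx)/f,(v-cy)/f,1]);o=M[:3,3]
    return o+r*(z-o[2])/r[2]
def proj(name,p,st=None):
    M,c=pose(name,st);f,cx,cy=K(c)
    q=np.linalg.inv(M)@np.append(p,1);return f*q[0]/q[2]+cx,f*q[1]/q[2]+cy
def cloud(name,d,st=None):
    M,c=pose(name,st);f,cx,cy=K(c)
    v,u=np.mgrid[:480,:640];P=np.stack([(u-cx)/f*d,(v-cy)/f*d,d,np.ones_like(d)],-1)@M.T
    return P[...,:3]
E
python3 - <<'E'
from h import *
a=cv2.imread("pics/scene0.png");b=cv2.imread("pics/side0.png")
cv2.imwrite("pics/c1.png",cv2.resize(a[180:345,225:435],None,fx=3.8,fy=3.6,interpolation=cv2.INTER_CUBIC)[:600,:800])
cv2.imwrite("pics/c2.png",cv2.resize(b[190:310,250:410],None,fx=5,fy=5,interpolation=cv2.INTER_CUBIC))
for n,px in (("scene",[(295,285),(346,281),(380,248)]),("side",[(364,252),(347,230),(314,219)])):
    for u,v in px: print(n,cast(n,u,v,72).round(1))
print("lookalikes top60",[cast("scene",*p,60).round(0) for p in [(262,242),(303,362),(240,336),(365,323)]])
print("pin tip",cast("scene",295,196,62).round(1),cast("side",282,268,62).round(1))
print("tray corners",[cast("scene",*p,22).round(0) for p in [(344,151),(408,130),(424,160),(360,181)]])
print("box corners",[cast("scene",*p,30).round(0) for p in [(107,238),(153,209),(185,244),(136,275)]])
print("sorter board",[cast("scene",*p,12).round(0) for p in [(259,290),(276,335),(423,274),(400,235)]])
for n in("scene","side"):
    C=cloud(n,np.load(f"pics/{n}0.npy"))
    m=(C[...,2]>66)&(C[...,2]<80)&(C[...,0]>350)&(C[...,0]<700)&(abs(C[...,1])<350)
    k,l,s,ce=cv2.connectedComponentsWithStats(m.astype(np.uint8))
    for i in range(1,k):
        if s[i,4]>15: print(n,s[i],ce[i].round(),C[l==i].mean(0).round(1),np.ptp(C[l==i],0).round(0))
E
```

```text
scene [618.2 -34.   72. ]
scene [648.3  47.   72. ]
scene [616.9 130.1  72. ]
side [606.1 -39.6  72. ]
side [637.   44.2  72. ]
side [609. 128.  72.]
lookalikes top60 [array([510., -52.,  60.]), array([739., -74.,  60.]), array([ 657., -149.,   60.]), array([724.,  44.,  60.])]
pin tip [444.   42.7  62. ] [445.   39.8  62. ]
tray corners [array([354., 195.,  22.]), array([361., 350.,  22.]), array([448., 337.,  22.]), array([440., 189.,  22.])]
box corners [array([ 360., -309.,   30.]), array([ 332., -213.,   30.]), array([ 435., -180.,   30.]), array([ 459., -279.,   30.])]
sorter board [array([573., -88.,  12.]), array([664., -93.,  12.]), array([673., 198.,  12.]), array([582., 202.,  12.])]
scene [445 196  33  22 155] [458. 211.] [610.2 296.7  72.7] [55. 46. 14.]
scene [373 240  17  16 121] [381. 247.] [615.  133.2  69.6] [29. 29.  7.]
scene [339 272  18  17 135] [347. 280.] [646.1  50.6  69.6] [29. 29.  6.]
scene [286 275  18  17 133] [295. 283.] [613.3 -32.7  69.7] [29. 29.  7.]
scene [133 320   6   5  17] [136. 322.] [ 568.8 -292.4   73.5] [ 2.  8. 13.]
scene [117 323  13  14 
[... 636 characters left out ...]
71.4] [32. 27. 10.]
side [336 233  36  18  78] [354. 241.] [622.1   5.4  68.3] [106.   7.   5.]
side [357 245  14  11 104] [364. 250.] [612.3 -32.4  71. ] [28. 29.  9.]
side [365 251  37  22  91] [383. 262.] [615.4 -85.8  68.3] [110.   8.   4.]
side [465 305   4   7  19] [466. 308.] [ 625.4 -281.    73.9] [ 6.  5. 12.]
side [451 306   9   7  43] [455. 309.] [ 608.5 -269.    72.8] [23.  6. 12.]
side [472 307   6   8  30] [474. 311.] [ 630.2 -294.8   74.2] [ 5. 10. 13.]
side [447 315  39  22 223] [463. 330.] [ 574.8 -308.8   73.1] [41. 64. 14.]
side [461 314  13  12  67] [467. 320.] [ 599.5 -299.7   74. ] [23. 18. 13.]
side [479 314   6  10  33] [482. 318.] [ 625.5 -314.4   72.7] [12. 15. 13.]
```

View pics/c1.png

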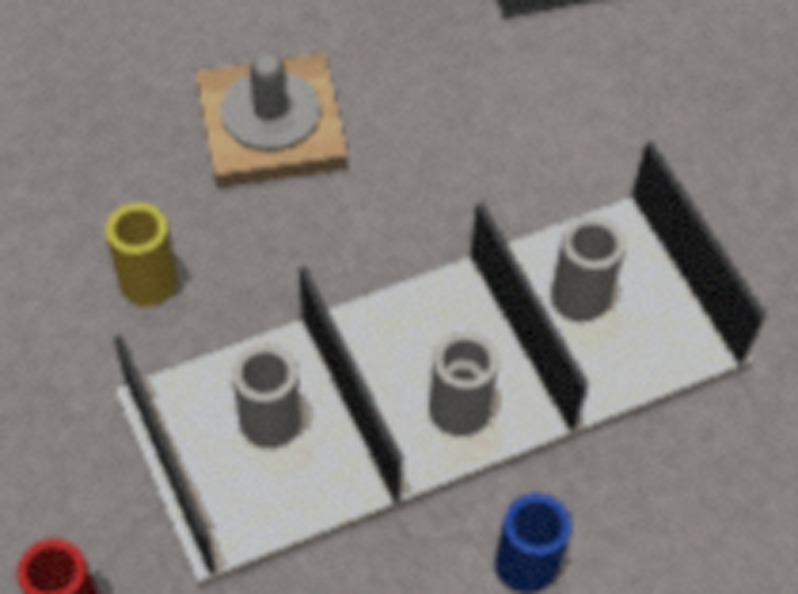

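View pics/c2.png

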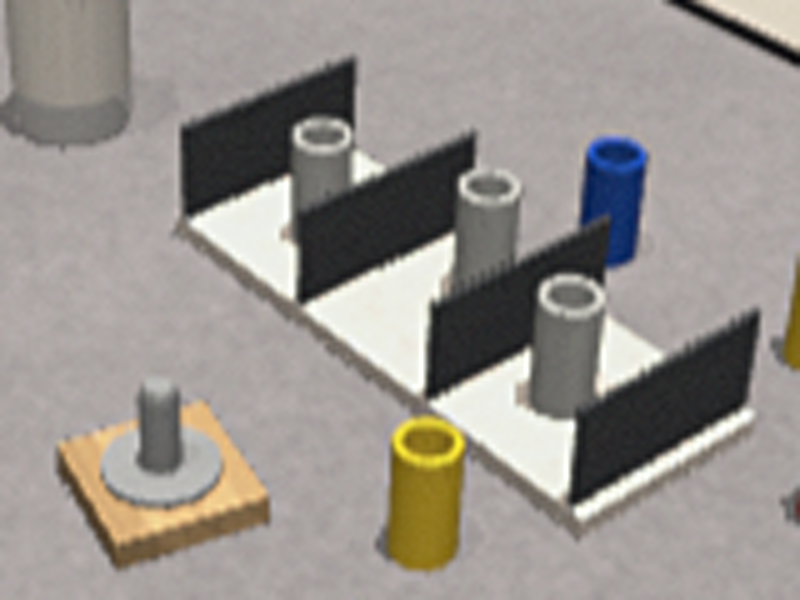

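```bash
cat >> h.py <<'E'
def goto(x,y,z,yaw=0.0):
    "dp (cm), twist for TCP target, tool y axis at world angle yaw deg"
    s=get_state();R=s["orientation"];d=np.array([x,y,z])-s["ee_pos"]
    ang=np.degrees(np.arctan2(R[1,1],R[0,1]));tw=ang-yaw
    print("t",round(s["time"],2),"pos",s["ee_pos"].round(1),"ang",round(ang,2),"F",s["contact_force"].round(1),"w",round(s["width"],1),"q6",s["qpos"][5].round(0))
    print("dp",(R.T@d/10).round(2),"twist",round(tw,1))
E
python3 -c "
from h import *
goto(624,48,240)"
```

```text
t 0.15 pos [252.3 516.2 238. ] ang 63.94 F [-0.2  0.5 -0.9] w 88.0 q6 -12.0
dp [-53.96 -25.74  -0.18] twist 63.9
```

Call:
play_rows(dp=[[-54, -25.7, -0.2], [-54, -25.7, -0.2], [-54, -25.7, -0.2], [-54, -25.7, -0.2], [-54, -25.7, -0.2], [-54, -25.7, -0.2], [-54, -25.7, -0.2], [-54, -25.7, -0.2]], twist=[64, 64, 64, 64, 64, 64, 64, 64], gripper=[1, 1, 1, 1, 1, 1, 1, 1])

```text
time: 0.82
ee_pos: [460.6, 253.7, 239.5]
orientation: [[-0.11, 0.994, -0.001], [0.994, 0.11, -0.001], [-0.001, -0.001, -1.0]]
contact_force: [0.3, -0.4, -0.8]
width: 88.5
```

```bash
python3 -c "
from h import *
goto(624,48,240)"
```

```text
t 0.82 pos [460.6 253.7 239.5] ang 6.3 F [ 0.3 -0.4 -0.8] w 88.5 q6 10.0
dp [-22.24  13.98  -0.04] twist 6.3
```

Call:
play_rows(dp=[[-22.2, 14, 0], [-22.2, 14, 0], [-22.2, 14, 0], [-22.2, 14, 0], [-22.2, 14, 0], [-22.2, 14, 0], [-22.2, 14, 0], [-22.2, 14, 0]], twist=[6.3, 6.3, 6.3, 6.3, 6.3, 6.3, 6.3, 6.3], gripper=[1, 1, 1, 1, 1, 1, 1, 1])

```text
time: 1.48
ee_pos: [625.5, 45.0, 238.7]
orientation: [[0.004, 1.0, -0.001], [1.0, -0.004, -0.001], [-0.001, -0.001, -1.0]]
contact_force: [0.0, 0.1, 0.0]
width: 88.2
```

```bash
cat >> h.py <<'E'
def wshot(name):
    s=get_state();p,d=grab_frame("wrist");cv2.imwrite(f"pics/{name}.png",p[:,:,::-1]);np.savez(f"pics/{name}.npz",d=d,p=p,R=s["orientation"],t=s["ee_pos"])
    return dict(orientation=s["orientation"],ee_pos=s["ee_pos"]),p,d
E
python3 -c "
from h import *
goto(624,48,240)
s,p,d=wshot('w1')
C=cloud('wrist',d,s)
m=((C[...,2]>67)&(C[...,2]<78)).astype(np.uint8); m[280:]=0
k,l,st,ce=cv2.connectedComponentsWithStats(m)
for i in range(1,k):
    if st[i,4]>80: print(st[i],C[l==i].mean(0).round(1),C[l==i].min(0).round(1),C[l==i].max(0).round(1))
"
```

```text
t 1.48 pos [625.5  45.  238.7] ang -0.26 F [0.  0.1 0. ] w 88.2 q6 -6.0
dp [ 0.3  -0.15 -0.13] twist -0.3
[282  82  39  40 620] [614.9 133.7  71.3] [600.1 118.9  67. ] [629.6 147.6  74. ]
[323 188  35  35 530] [646.1  51.2  71.1] [632.   36.2  67. ] [660.7  65.5  73.6]
```

View pics/w1.png

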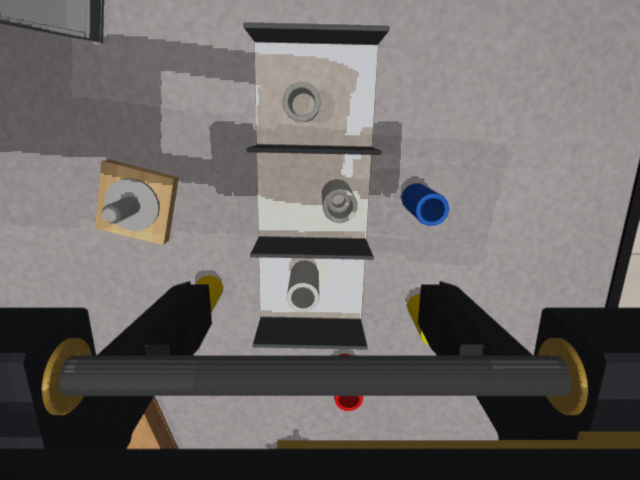

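```bash
python3 -c "
from h import *
goto(614.5,133.5,110);goto(614.5,133.5,39)
z=np.load('pics/w1.npz');s=dict(orientation=z['R'],ee_pos=z['t'])
for n,d in (('wrist',z['d']),('scene',np.load('pics/scene0.npy')),('side',np.load('pics/side0.npy'))):
    C=cloud(n,d,s)
    near=(abs(C[...,0]-445)<30)&(abs(C[...,1]-42)<30)
    m=near&(C[...,2]>30)&(C[...,2]<70); t=near&(C[...,2]>59)&(C[...,2]<70); se=near&(C[...,2]>17)&(C[...,2]<23.5)
    for q in (m,t,se):
        P=C[q]; print(n,len(P),P.mean(0).round(1),((P.min(0)+P.max(0))/2).round(1),np.ptp(P,0).round(1))
"
```

```text
t 1.53 pos [624.2  47.2 238.7] ang -0.16 F [-0.1  0.3  0.4] w 87.8 q6 -6.0
dp [ 8.64 -0.97 12.87] twist -0.2
t 1.53 pos [624.2  47.2 238.7] ang -0.16 F [-0.1  0.3  0.4] w 87.8 q6 -6.0
dp [ 8.64 -0.95 19.97] twist -0.2
wrist 605 [449.6  43.5  52.2] [446.6  41.8  47. ] [17.  17.9 33.9]
wrist 234 [446.8  42.4  61.1] [446.5  42.2  61.5] [14.1 15.2  4.9]
wrist 1705 [449.6  43.9  19.6] [445.   41.7  20.2] [59.7 59.   6.4]
scene 122 [448.9  40.8  49.9] [447.1  42.3  46.9] [15.  17.8 31.6]
scene 26 [445.7  41.6  60.3] [445.2  42.1  60.9] [10.8 12.2  3.7]
scene 281 [449.2  40.5  18.8] [446.1  42.2  20.1] [57.7 58.4  6.1]
side 124 [442.7  39.   50.2] [444.5  41.   47.6] [16.5 15.9 34.8]
side 37 [444.5  41.4  62.5] [444.9  42.   62.2] [15.7 13.8  5.7]
side 381 [442.1  36.9  20.3] [445.1  41.8  20.3] [59.7 59.5  6.5]
```

Call:
play_rows(dp=[[4.2, -0.5, 2], [8.4, -1, 5], [8.6, -1, 9], [8.6, -1, 12.9], [8.6, -1, 12.9], [8.6, -1, 16], [8.6, -1, 19], [8.6, -1, 19]], twist=[0, 0, 0, 0, 0, 0, 0, 0], gripper=[1, 1, 1, 1, 1, 1, 1, 1])

```text
time: 2.2
ee_pos: [609.5, 133.8, 44.2]
orientation: [[0.002, 1.0, -0.012], [1.0, -0.002, -0.001], [-0.001, -0.012, -1.0]]
contact_force: [-1.4, -0.4, -0.7]
width: 88.0
```

```bash
python3 -c "
from h import *
goto(614.5,133.5,39)
p,d=grab_frame('side');cv2.imwrite('pics/s1.png',p[:,:,::-1])
wshot('w2')"
```

```text
t 2.2 pos [609.5 133.8  44.2] ang -0.1 F [-1.4 -0.4 -0.7] w 88.0 q6 2.0
dp [-0.03  0.51  0.52] twist -0.1
```

View pics/w2.png

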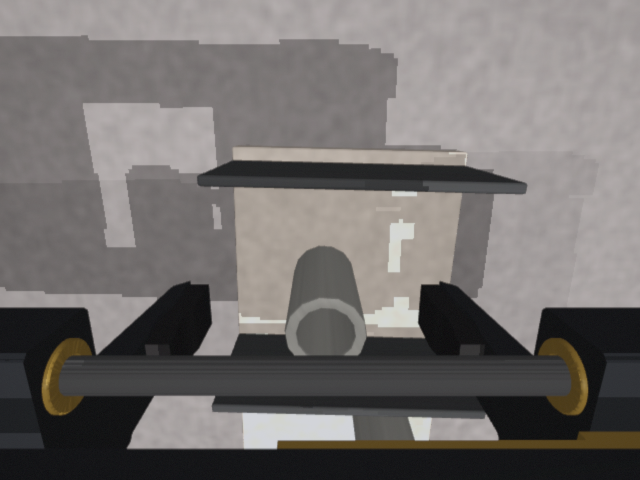

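View pics/s1.png

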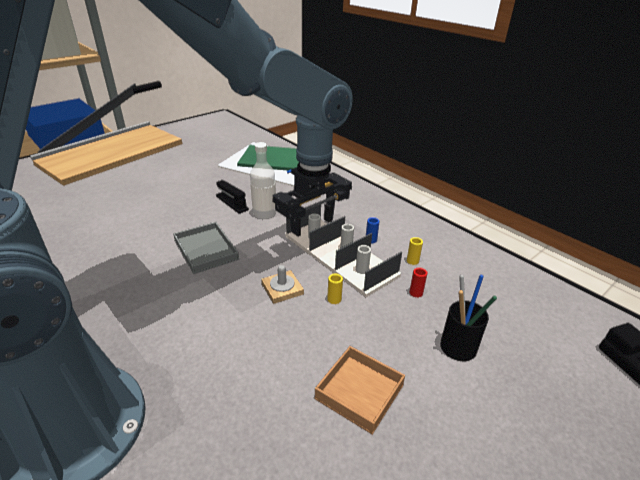

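Call:
play_rows(dp=[[0, 0.4, 0.5], [0, 0.4, 0.5], [0, 0.4, 0.5], [0, 0.4, 0.5]], twist=[0, 0, 0, 0], gripper=[1, 1, 1, 1])

```text
time: 2.63
ee_pos: [618.3, 133.6, 46.0]
orientation: [[0.002, 1.0, -0.002], [1.0, -0.002, -0.0], [-0.0, -0.002, -1.0]]
contact_force: [0.1, 0.4, 0.4]
width: 87.7
```

```bash
python3 -c "
from h import *
goto(614.5,133.5,39)
s,p,d=wshot('w3')
C=cloud('wrist',d,s)
m=((C[...,2]>69)&(C[...,2]<76)&(abs(C[...,0]-614)<25)&(abs(C[...,1]-133)<25))
m[354:]=0
P=C[m];print(len(P),P.min(0),P.max(0))
(c,e,a)=0,0,0
# circle fit on outer edge: topmost/left/right pixels
from scipy.optimize import least_squares
v,u=np.nonzero(m);pts=[]
for col in range(u.min(),u.max()+1):
    q=v[u==col]
    if len(q): pts.append(cast('wrist',col,q.min()-.5,72,s)[:2])
pts=np.array(pts)
r=least_squares(lambda x:np.hypot(pts[:,0]-x[0],pts[:,1]-x[1])-15,[614,133],loss='soft_l1');print(r.x,np.abs(r.fun).mean(),len(pts))
"
```

```text
t 2.63 pos [618.3 133.6  46. ] ang -0.13 F [0.1 0.4 0.4] w 87.7 q6 2.0
dp [-0.01 -0.38  0.7 ] twist -0.1
1919 [600.04738908 124.95114275  69.0203343 ] [629.65378477 148.77330551  73.17449151]
[614.96182086 134.47816998] 0.23094518892495947 83
```

View pics/w3.png

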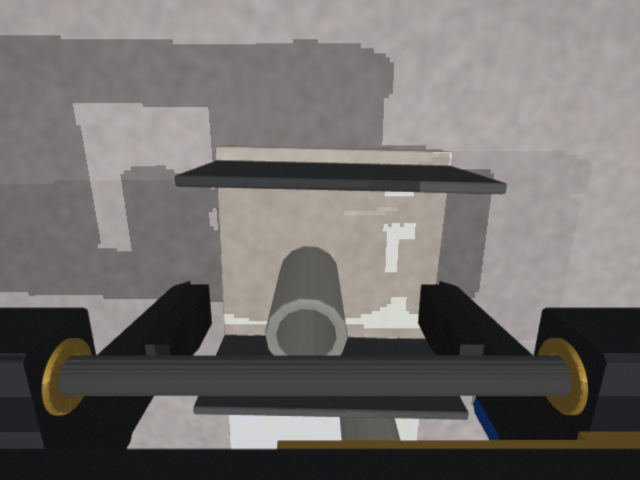

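Call:
play_rows(dp=[[0, -0.4, 0.7], [0, -0.4, 0.7], [0, -0.4, 0.7], [0, -0.4, 0.7], [0, -0.4, 0.7]], twist=[0, 0, 0, 0, 0], gripper=[1, 1, 1, 1, 1])

```text
time: 3.1
ee_pos: [614.1, 133.6, 38.6]
orientation: [[0.002, 1.0, -0.002], [1.0, -0.002, -0.0], [-0.0, -0.002, -1.0]]
contact_force: [-0.0, -0.4, 1.1]
width: 87.9
```

```bash
python3 -c "
from h import *
goto(614.5,133.5,39)
grab_frame('scene')
goto(614.5,133.5,39)
"
```

```text
t 3.1 pos [614.1 133.6  38.6] ang -0.14 F [-0.  -0.4  1.1] w 87.9 q6 2.0
dp [-0.01  0.04 -0.04] twist -0.1
t 3.15 pos [614.1 133.6  38.7] ang -0.14 F [-0.5  0.3  1. ] w 88.3 q6 2.0
dp [-0.01  0.04 -0.03] twist -0.1
```

Call:
play_rows(dp=[[0.05, 0.07, 0], [0.05, 0.07, 0], [0.05, 0.07, 0], [0.05, 0.07, 0], [0.05, 0.07, 0], [0.05, 0.07, 0], [0.05, 0.07, 0], [0.05, 0.07, 0]], twist=[0, 0, 0, 0, 0, 0, 0, 0], gripper=[1, -1, -1, -1, -1, -1, -1, -1], newtons=15)

```text
time: 3.82
ee_pos: [614.8, 134.1, 38.7]
orientation: [[0.002, 1.0, -0.002], [1.0, -0.002, -0.0], [-0.0, -0.002, -1.0]]
contact_force: [-0.3, 1.0, 1.2]
width: 43.7
```

Call:
play_rows(dp=[[0, 0, 0], [0, 0, 0], [0, 0, 0], [0, 0, 0], [0, 0, -4], [0, 0, -7], [0, 0, -7], [0, 0, -7]], twist=[0, 0, 0, 0, 0, 0, 0, 0], gripper=[-1, -1, -1, -1, -1, -1, -1, -1])

```text
time: 4.48
ee_pos: [616.7, 134.2, 111.1]
orientation: [[0.002, 1.0, 0.003], [1.0, -0.002, -0.0], [-0.0, 0.003, -1.0]]
contact_force: [-0.6, 0.3, 0.3]
width: 28.8
```

```bash
python3 -c "
from h import *
goto(614.5,133.5,220)
wshot('w4')
goto(446,42,210)
"
```

```text
t 4.48 pos [616.7 134.2 111.1] ang -0.13 F [-0.6  0.3  0.3] w 28.8 q6 2.0
dp [ -0.08  -0.19 -10.89] twist -0.1
t 4.53 pos [615.2 134.2 109.1] ang -0.13 F [-0.1 -0.8 -0.8] w 28.4 q6 2.0
dp [ -9.26 -16.91 -10.07] twist -0.1
```

View pics/w4.png

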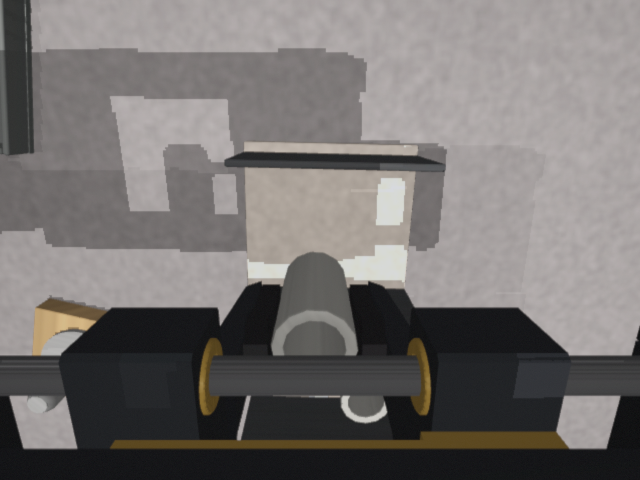

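```bash
cat >> h.py <<'E'
from scipy.optimize import least_squares
def held(name):
    "centre of held sleeve's top ring in tool xy (mm), ring plane found from depth"
    z=np.load(f"pics/{name}.npz");s=dict(orientation=np.eye(3),ee_pos=np.zeros(3));d=z['d']
    C=cloud("wrist",d,s)
    for zt in (-33.,None):
        if zt is None: 
            q=C[m][:,2]; zt=np.percentile(q,10)+0.7
        m=(abs(C[...,2]-zt)<4)&(abs(C[...,1])<18)&(abs(C[...,0])<25);m[354:]=0;m[:250]=0
    v,u=np.nonzero(m);pts=[]
    for col in range(u.min(),u.max()+1):
        q=v[u==col]
        if len(q): pts.append(cast("wrist",col,q.min()-.5,zt,s)[:2])
    pts=np.array(pts)
    r=least_squares(lambda x:np.hypot(pts[:,0]-x[0],pts[:,1]-x[1])-15,[0,0],loss='soft_l1')
    print("held tool xy",r.x.round(2),"ztop",zt.round(1),"res",np.abs(r.fun).mean().round(2),len(pts))
def pinpos(name):
    z=np.load(f"pics/{name}.npz");s=dict(orientation=z['R'],ee_pos=z['t'])
    C=cloud("wrist",z['d'],s);near=(abs(C[...,0]-446)<25)&(abs(C[...,1]-42)<25);near[285:]=0
    t=near&(C[...,2]>59.5)&(C[...,2]<66)
    (c,e,a)=cv2.minAreaRect(np.argwhere(t)[:,::-1].astype(np.float32)) if t.any() else (0,0,0)
    P=C[t];print("pin",t.sum(),c,P.mean(0).round(1),((P.min(0)+P.max(0))/2).round(1),np.ptp(P,0).round(1))
    t=near&(C[...,2]>17.5)&(C[...,2]<23)
    P=C[t];print("seat",((P.min(0)+P.max(0))/2).round(1),np.ptp(P,0).round(1))
E
python3 -c "
from h import *
held('w4')"
```

```text
held tool xy [ 1.09 -0.41] ztop -33.0 res 0.96 108
```

Call:
play_rows(dp=[[-1.2, -2, -2], [-4, -6, -5], [-7, -12, -8], [-9.3, -16.9, -10], [-9.3, -16.9, -10], [-9.3, -16.9, -10], [-9.3, -16.9, -10], [-9.3, -16.9, -10]], twist=[0, 0, 0, 0, 0, 0, 0, 0], gripper=[-1, -1, -1, -1, -1, -1, -1, -1])

```text
time: 5.2
ee_pos: [445.3, 41.3, 208.8]
orientation: [[0.004, 1.0, -0.001], [1.0, -0.004, -0.0], [-0.0, -0.001, -1.0]]
contact_force: [-0.2, -1.1, -0.8]
width: 29.2
```

```bash
python3 -c "
from h import *
wshot('w5')
goto(446,42,210)
pinpos('w5');held('w5')
"
```

```text
t 5.25 pos [445.8  41.6 208.5] ang -0.17 F [ 0.2  0.3 -0.4] w 28.5 q6 -10.0
dp [ 0.04  0.02 -0.15] twist -0.2
pin 249 (315.2000427246094, 217.90000915527344) [445.5  42.   61.4] [445.4  42.1  61.4] [15.1 14.8  3.8]
seat [446.   42.   20.3] [49.9 49.9  5.5]
held tool xy [ 1.06 -0.38] ztop -33.0 res 0.96 108
```

View pics/w5.png

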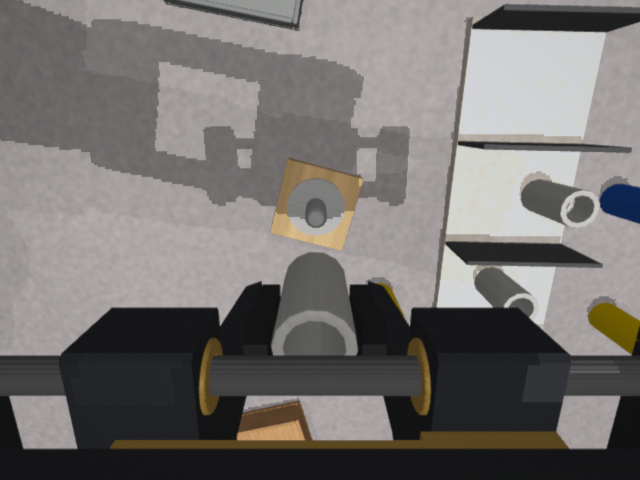

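```bash
sed -i 's/    pts=np.array(pts)\n    r=least/&/; s/^    r=least_squares(lambda x:np.hypot(pts\[:,0\]-x\[0\],pts\[:,1\]-x\[1\])-15,\[0,0\].*/    pts=pts[abs(pts[:,1])<12.5]\n&/' h.py
python3 -c "
from h import *
held('w4');held('w5');goto(445.5,41.5,110)
z=np.load('pics/w5.npz');s=dict(orientation=np.eye(3),ee_pos=np.zeros(3));C=cloud('wrist',z['d'],s)
for u in (285,315,345): print([(v,C[v,u].round(0).tolist()) for v in range(300,354,8)])
"
```

```text
held tool xy [ 0.95 -0.57] ztop -33.0 res 0.2 76
held tool xy [ 0.91 -0.53] ztop -33.0 res 0.22 76
t 5.25 pos [445.8  41.6 208.5] ang -0.17 F [ 0.2  0.3 -0.4] w 28.5 q6 -10.0
dp [-0.01 -0.01  9.85] twist -0.2
[(300, [9.0, -12.0, -15.0]), (308, [10.0, -11.0, -23.0]), (316, [10.0, -10.0, -30.0]), (324, [9.0, -10.0, -33.0]), (332, [6.0, -10.0, -33.0]), (340, [-2.0, -11.0, -26.0]), (348, [-2.0, -11.0, -30.0])]
[(300, [15.0, -0.0, -27.0]), (308, [14.0, -0.0, -32.0]), (316, [12.0, -0.0, -34.0]), (324, [-11.0, -0.0, 2.0]), (332, [-11.0, -0.0, -4.0]), (340, [-10.0, -0.0, -12.0]), (348, [-11.0, -0.0, -17.0])]
[(300, [8.0, 11.0, -13.0]), (308, [9.0, 11.0, -22.0]), (316, [10.0, 10.0, -30.0]), (324, [9.0, 10.0, -33.0]), (332, [6.0, 10.0, -33.0]), (340, [3.0, 10.0, -34.0]), (348, [-2.0, 10.0, -31.0])]
```

Call:
play_rows(dp=[[0, 0, 3], [0, 0.02, 7], [-0.03, 0.02, 10], [-0.03, 0.02, 11.3], [-0.03, 0.02, 11.3], [-0.03, 0.02, 11.3], [-0.03, 0.02, 11.3], [-0.03, 0.02, 11.3]], twist=[0, 0, 0, 0, 0, 0, 0, 0], gripper=[-1, -1, -1, -1, -1, -1, -1, -1])

```text
time: 5.92
ee_pos: [447.1, 41.3, 96.6]
orientation: [[0.003, 1.0, 0.0], [1.0, -0.003, -0.0], [-0.0, 0.0, -1.0]]
contact_force: [0.6, 0.6, -0.3]
width: 29.1
```

```bash
python3 -c "
from h import *
goto(446,41.3,95)
p,d=grab_frame('side');cv2.imwrite('pics/s2.png',cv2.resize(p[200:320,200:360,::-1],None,fx=5,fy=5,interpolation=cv2.INTER_CUBIC))
p,d=grab_frame('scene');cv2.imwrite('pics/sc2.png',cv2.resize(p[120:240,220:380,::-1],None,fx=5,fy=5,interpolation=cv2.INTER_CUBIC))
goto(446,41.3,95)
"
```

```text
t 5.92 pos [447.1  41.3  96.6] ang -0.16 F [ 0.6  0.6 -0.3] w 29.1 q6 -10.0
dp [ 0.   -0.11  0.16] twist -0.2
t 6.02 pos [446.9  41.2  96.7] ang -0.17 F [-0.3  0.5 -0.3] w 28.7 q6 -10.0
dp [ 0.01 -0.09  0.17] twist -0.2
```

View pics/s2.png

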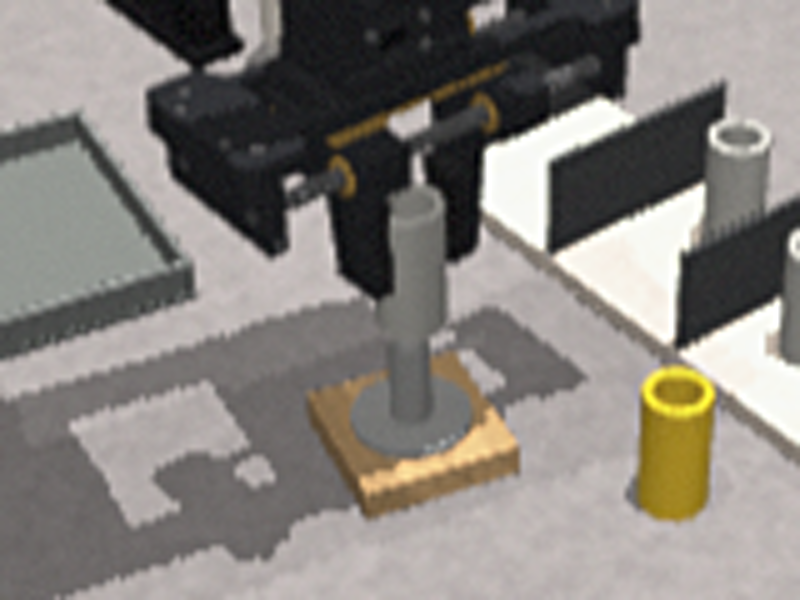

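View pics/sc2.png

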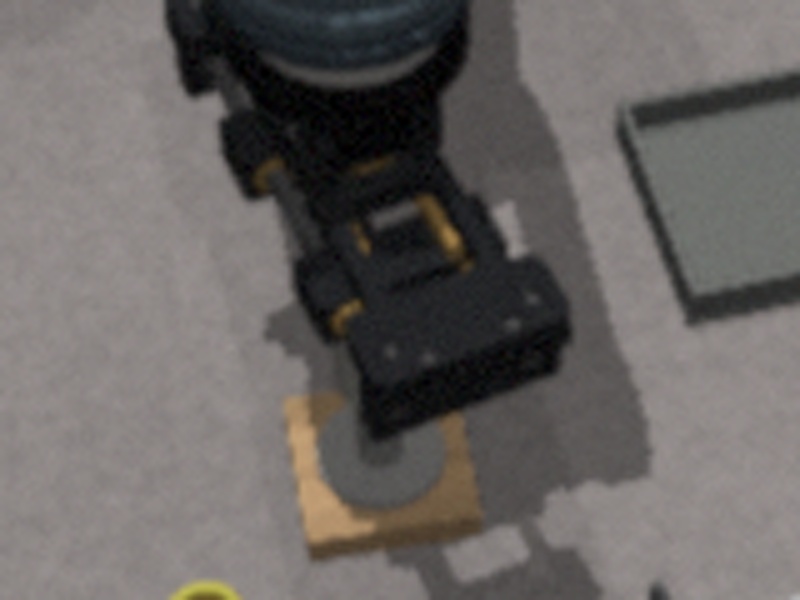

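Call:
play_rows(dp=[[0, -0.09, 0.3], [0, -0.09, 0.6], [0, -0.09, 0.9], [0, -0.09, 1.2], [0, -0.09, 1.5], [0, -0.09, 1.5], [0, -0.09, 1.5]], twist=[0, 0, 0, 0, 0, 0, 0], gripper=[-1, -1, -1, -1, -1, -1, -1])

```text
time: 6.6
ee_pos: [445.8, 41.2, 81.3]
orientation: [[0.003, 1.0, -0.0], [1.0, -0.003, -0.0], [-0.0, -0.0, -1.0]]
contact_force: [0.5, -0.2, 0.4]
width: 28.8
```

```bash
python3 -c "
from h import *
goto(446,41.3,67)
wshot('w6');held('w6')
"
```

```text
t 6.6 pos [445.8  41.2  81.3] ang -0.17 F [ 0.5 -0.2  0.4] w 28.8 q6 -10.0
dp [0.01 0.02 1.43] twist -0.2
held tool xy [ 0.89 -0.6 ] ztop -33.0 res 0.22 76
```

Call:
play_rows(dp=[[0, 0.02, 0.3], [0, 0.02, 0.6], [0, 0.02, 0.9], [0, 0.02, 1.1], [0, 0.02, 1.3], [0, 0.02, 1.5], [0, 0.02, 1.7], [0, 0.02, 1.7]], twist=[0, 0, 0, 0, 0, 0, 0, 0], gripper=[-1, -1, -1, -1, -1, -1, -1, -1])

```text
time: 7.32
ee_pos: [445.9, 41.2, 64.1]
orientation: [[0.003, 1.0, -0.0], [1.0, -0.003, -0.0], [-0.0, -0.0, -1.0]]
contact_force: [0.2, -0.4, -0.7]
width: 28.5
```

```bash
python3 -c "
from h import *
goto(446,41.3,47)
wshot('w7');held('w7')
"
```

```text
t 7.32 pos [445.9  41.2  64.1] ang -0.17 F [ 0.2 -0.4 -0.7] w 28.5 q6 -10.0
dp [0.01 0.01 1.71] twist -0.2
held tool xy [ 0.95 -0.59] ztop -33.0 res 0.23 76
```

Call:
play_rows(dp=[[0, 0, 0.3], [0, 0, 0.6], [0, 0, 0.9], [0, 0, 1.2], [0, 0, 1.4], [0, 0, 1.55], [0, 0, 1.6], [0, 0, 1.6]], twist=[0, 0, 0, 0, 0, 0, 0, 0], gripper=[-1, -1, -1, -1, -1, -1, -1, -1])

```text
time: 8.03
ee_pos: [445.9, 41.2, 48.1]
orientation: [[0.003, 1.0, -0.0], [1.0, -0.003, -0.0], [-0.0, -0.0, -1.0]]
contact_force: [-0.4, -1.0, -0.6]
width: 28.5
```

```bash
python3 -c "
from h import *
goto(446,41.3,47)
"
```

```text
t 8.03 pos [445.9  41.2  48.1] ang -0.17 F [-0.4 -1.  -0.6] w 28.5 q6 -10.0
dp [0.01 0.01 0.11] twist -0.2
```

Call:
play_rows(dp=[[0, 0, 0.05], [0, 0, 0.1], [0, 0, 0.15], [0, 0, 0.15], [0, 0, 0.15]], twist=[0, 0, 0, 0, 0], gripper=[-1, -1, -1, -1, -1])

```text
time: 8.45
ee_pos: [445.9, 41.2, 46.7]
orientation: [[0.003, 1.0, -0.0], [1.0, -0.003, -0.0], [-0.0, -0.0, -1.0]]
contact_force: [-0.3, -0.4, 0.0]
width: 28.7
```

Call:
play_rows(dp=[[0, 0, 0.05], [0, 0, 0.1], [0, 0, 0.1], [0, 0, 0.1], [0, 0, 0.1], [0, 0, 0.1], [0, 0, 0.1], [0, 0, 0.1]], twist=[0, 0, 0, 0, 0, 0, 0, 0], gripper=[-1, -1, -1, -1, -1, -1, -1, -1])

```text
time: 9.12
ee_pos: [446.1, 41.2, 46.5]
orientation: [[0.003, 1.0, -0.0], [1.0, -0.003, -0.0], [-0.0, -0.0, -1.0]]
contact_force: [-4.2, 0.5, 10.0]
width: 28.7
```

```bash
python3 -c "
from h import *
goto(446,41.3,150)
p,d=grab_frame('side');cv2.imwrite('pics/s3.png',cv2.resize(p[200:320,200:360,::-1],None,fx=5,fy=5,interpolation=cv2.INTER_CUBIC))
"
```

```text
t 9.12 pos [446.1  41.2  46.5] ang -0.16 F [-4.2  0.5 10. ] w 28.7 q6 -10.0
dp [ 0.000e+00 -1.000e-02 -1.035e+01] twist -0.2
```

View pics/s3.png

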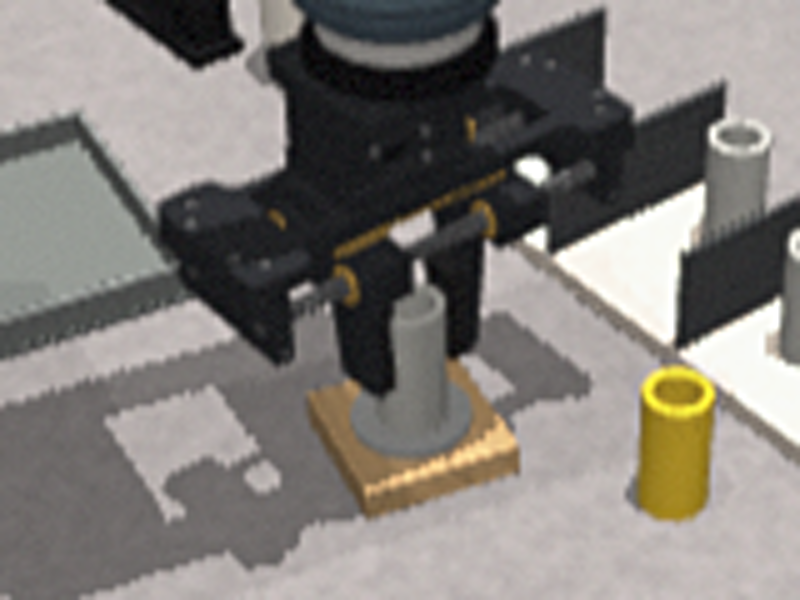

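Call:
play_rows(dp=[[0, 0, -0.5], [0, 0, -2], [0, 0, -5], [0, 0, -8], [0, 0, -10], [0, 0, -10], [0, 0, -10]], twist=[0, 0, 0, 0, 0, 0, 0], gripper=[-1, -1, -1, -1, -1, -1, -1])

```text
time: 9.75
ee_pos: [447.0, 41.1, 147.6]
orientation: [[0.003, 1.0, 0.003], [1.0, -0.003, -0.001], [-0.001, 0.003, -1.0]]
contact_force: [-0.9, 0.8, -1.3]
width: 28.5
```

```bash
python3 -c "
from h import *
for n in('scene','side'):
    C=cloud(n,np.load(f'pics/{n}0.npy'))
    for nm,x0,x1,y0,y1,za,zb in (('tray',310,500,160,370,16,26),('box',310,500,-340,-150,22,34),('stapler',400,560,300,460,30,70)):
        m=(C[...,0]>x0)&(C[...,0]<x1)&(C[...,1]>y0)&(C[...,1]<y1)&(C[...,2]>za)&(C[...,2]<zb)
        m=cv2.morphologyEx(m.astype(np.uint8),cv2.MORPH_OPEN,np.ones((2,2)))>0
        P=C[m];print(n,nm,len(P),cv2.minAreaRect(P[:,:2].astype(np.float32)), P.min(0).round(0),P.max(0).round(0)) if m.any() else print(n,nm,0)
goto(400,267,146)
wshot('w8');held('w8')
"
```

```text
scene tray 462 ((384.8380126953125, 279.9986267089844), (162.83009338378906, 126.11672973632812), 79.58991241455078) [326. 191.  -4.] [458. 371.  24.]
scene box 604 ((623.4794311523438, -185.2914276123047), (618.4683837890625, 113.16547393798828), 14.159039497375488) [ 310. -311.   -3.] [ 931. -139.  788.]
scene stapler 144 ((555.3133544921875, 430.1331787109375), (15.351240158081055, 60.16361618041992), 2.187727689743042) [548. 400.  47.] [563. 460.  56.]
side tray 435 ((258.80206298828125, -95.89761352539062), (984.2467651367188, 136.35406494140625), 69.73383331298828) [  24. -534.    1.] [471. 357. 638.]
side box 1039 ((217.88589477539062, -345.964599609375), (522.85595703125, 133.1702880859375), 29.88059425354004) [  24. -534.    0.] [ 474. -183.  638.]
side stapler 245 ((554.1577758789062, 416.1144104003906), (113.68821716308594, 24.238277435302734), 86.71940612792969) [541. 359.   9.] [568. 472.  62.]
t 9.75 pos [447.   41.1 147.6] ang -0.15 F [-0.9  0.8 -1.3] w 28.5 q6 -10.0
dp [22.57 -4.76  0.13] twist -0.2
held tool xy [ 0.83 -0.64] ztop -32.9 res 0.23 76
```

```bash
python3 -c "
from h import *
for n in('scene','side'):
    C=cloud(n,np.load(f'pics/{n}0.npy'))
    for nm,x0,x1,y0,y1,za,zb in (('tray',310,500,160,370,19.5,26),('box',310,500,-340,-150,26,34)):
        m=(C[...,0]>x0)&(C[...,0]<x1)&(C[...,1]>y0)&(C[...,1]<y1)&(C[...,2]>za)&(C[...,2]<zb)
        k,l,s,ce=cv2.connectedComponentsWithStats(m.astype(np.uint8))
        big=[i for i in range(1,k) if s[i,4]>25]
        P=C[np.isin(l,big)]; print(n,nm,len(P),cv2.minAreaRect(P[:,:2].astype(np.float32)),P.min(0).round(),P.max(0).round())
"
```

```text
scene tray 75 ((442.8310852050781, 257.8343505859375), (144.56784057617188, 25.070987701416016), 69.92328643798828) [407. 191.  20.] [456. 330.  22.]
scene box 439 ((386.9057922363281, -247.09011840820312), (112.67142486572266, 109.96478271484375), 14.095586776733398) [ 320. -313.   26.] [ 453. -182.   32.]
side tray 333 ((391.4215087890625, 274.1549987792969), (154.3797149658203, 110.33538055419922), 78.90247344970703) [324. 190.  20.] [458. 359.  26.]
side box 802 ((387.0821533203125, -246.17410278320312), (112.37432098388672, 110.756103515625), 14.102664947509766) [ 321. -312.   26.] [ 453. -181.   34.]
```

```bash
python3 -c "
from h import *
goto(400,317,120)"
```

```text
t 9.8 pos [445.9  41.3 146.2] ang -0.16 F [ 0.5 -0.  -1.8] w 28.8 q6 -10.0
dp [27.56 -4.67  2.61] twist -0.2
```

Call:
play_rows(dp=[[3, -0.5, 0], [7, -1.2, 0], [11, -2, 0], [15, -3, 0], [19, -3.8, 1], [23, -4.5, 2], [26, -4.7, 3], [27.6, -4.7, 4]], twist=[0, 0, 0, 0, 0, 0, 0, 0], gripper=[-1, -1, -1, -1, -1, -1, -1, -1])

```text
time: 10.47
ee_pos: [397.2, 320.0, 103.7]
orientation: [[0.0, 1.0, -0.003], [1.0, -0.0, -0.001], [-0.001, -0.003, -1.0]]
contact_force: [-1.0, 0.2, -0.8]
width: 29.1
```

Call:
play_rows(dp=[[0, 0, 0], [0, 0, 0], [0, 0, 0]], twist=[0, 0, 0], gripper=[-1, -1, -1])

```text
time: 10.72
ee_pos: [396.4, 319.0, 102.5]
orientation: [[-0.0, 1.0, -0.005], [1.0, 0.0, -0.002], [-0.002, -0.005, -1.0]]
contact_force: [0.3, 0.1, -0.2]
width: 28.8
```

```bash
python3 -c "
from h import *
goto(400,317,32)"
```

```text
t 10.72 pos [396.4 319.  102.5] ang 0.01 F [ 0.3  0.1 -0.2] w 28.8 q6 25.0
dp [-0.18  0.4   7.05] twist 0.0
```

Call:
play_rows(dp=[[0, 0.1, 2], [0, 0.2, 4], [0, 0.2, 5.5], [0, 0.2, 6.4], [0, 0.2, 6.8], [0, 0.2, 6.9], [0, 0.2, 6.9], [0, 0.2, 6.9]], twist=[0, 0, 0, 0, 0, 0, 0, 0], gripper=[-1, -1, -1, -1, -1, -1, -1, -1])

```text
time: 11.38
ee_pos: [398.8, 318.9, 34.4]
orientation: [[0.0, 1.0, -0.004], [1.0, -0.0, -0.002], [-0.002, -0.004, -1.0]]
contact_force: [-0.2, 0.7, -0.9]
width: 28.8
```

```bash
python3 -c "
from h import *
goto(400,317,30.7)"
```

```text
t 11.38 pos [398.8 318.9  34.4] ang -0.01 F [-0.2  0.7 -0.9] w 28.8 q6 25.0
dp [-0.19  0.12  0.37] twist -0.0
```

Call:
play_rows(dp=[[0, 0, 0.15], [0, 0, 0.25], [0, 0, 0.33], [0, 0, 0.4], [0, 0, 0.4], [0, 0, 0.4]], twist=[0, 0, 0, 0, 0, 0], gripper=[-1, -1, -1, -1, -1, -1])

```text
time: 11.88
ee_pos: [399.0, 319.1, 30.7]
orientation: [[0.0, 1.0, -0.004], [1.0, -0.0, -0.002], [-0.002, -0.004, -1.0]]
contact_force: [-0.2, -0.4, 2.3]
width: 28.7
```

Call:
play_rows(dp=[[0, 0, 0], [0, 0, 0], [0, 0, 0], [0, 0, 0], [0, 0, -3], [0, 0, -7], [0, 0, -11], [0, 0, -14]], twist=[0, 0, 0, 0, 0, 0, 0, 0], gripper=[0.2, 0.2, 0.2, 0.2, 0.3, 0.3, 0.3, 0.3])

```text
time: 12.55
ee_pos: [400.0, 319.6, 173.6]
orientation: [[-0.0, 1.0, -0.002], [1.0, 0.0, -0.001], [-0.001, -0.002, -1.0]]
contact_force: [1.5, 1.0, 0.3]
width: 57.3
```

```bash
python3 -c "
from h import *
wshot('w9')
goto(645.5,50.5,200)"
```

```text
t 12.6 pos [403.  321.2 179.4] ang 0.02 F [2.2 2.6 4. ] w 57.3 q6 25.0
dp [-27.07  24.25  -1.99] twist 0.0
```

View pics/w9.png

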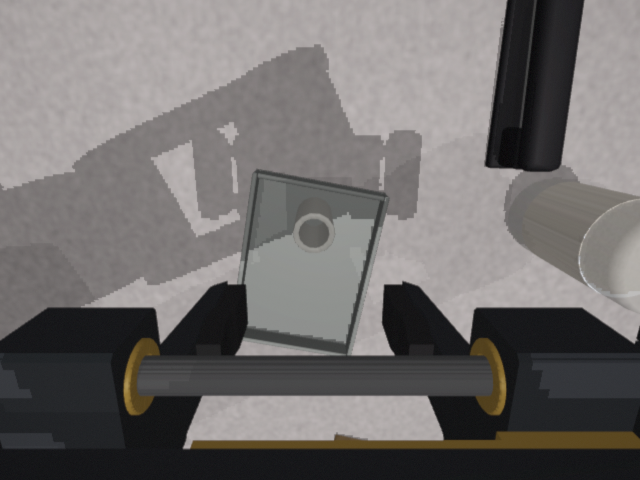

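Call:
play_rows(dp=[[-4, 0.5, -1], [-8, 1.5, -1], [-12, 3, -1], [-16, 5.5, -1], [-20, 9, -1], [-24, 12.5, -1], [-27, 16, -1], [-27.1, 20, -1]], twist=[0, 0, 0, 0, 0, 0, 0, 0], gripper=[0.3, 0.3, 0.3, 0.3, 0.3, 0.3, 0.3, 0.3])

```text
time: 13.27
ee_pos: [577.2, 57.0, 189.3]
orientation: [[0.002, 1.0, 0.005], [1.0, -0.002, 0.002], [0.003, 0.005, -1.0]]
contact_force: [0.1, 0.1, 0.6]
width: 57.3
```

```bash
python3 -c "
from h import *
goto(645.5,50.5,150)"
```

```text
t 13.27 pos [577.2  57.  189.3] ang -0.11 F [0.1 0.1 0.6] w 57.3 q6 -6.0
dp [-0.64  6.81  3.96] twist -0.1
```

Call:
play_rows(dp=[[-0.6, 4, 2], [-0.6, 6, 4], [-0.6, 6.2, 6.5], [-0.6, 6.2, 7.5], [-0.6, 6.2, 7.5], [-0.6, 6.2, 7.5], [-0.6, 6.2, 7.5], [-0.6, 6.2, 7.5]], twist=[0, 0, 0, 0, 0, 0, 0, 0], gripper=[0.3, 0.3, 0.3, 0.3, 0.3, 0.3, 0.3, 0.3])

```text
time: 13.93
ee_pos: [640.3, 51.3, 116.8]
orientation: [[0.001, 1.0, 0.008], [1.0, -0.001, 0.002], [0.002, 0.008, -1.0]]
contact_force: [0.2, -0.1, -0.5]
width: 56.8
```

```bash
cat >> h.py <<'E'
def ring(name,x,y,zt=72):
    "standing sleeve's ring in world by circle fit, given rough xy"
    z=np.load(f"pics/{name}.npz");s=dict(orientation=z['R'],ee_pos=z['t'])
    C=cloud("wrist",z['d'],s)
    m=(abs(C[...,2]-zt)<2.5)&(np.hypot(C[...,0]-x,C[...,1]-y)<22);m[354:]=0
    v,u=np.nonzero(m);pts=[]
    for col in range(u.min(),u.max()+1):
        q=v[u==col]
        if len(q): pts.append(cast("wrist",col,q.min()-.5,zt,s)[:2])
    pts=np.array(pts)
    r=least_squares(lambda p:np.hypot(pts[:,0]-p[0],pts[:,1]-p[1])-15,[x,y],loss='soft_l1');print("ring",r.x.round(2),np.abs(r.fun).mean().round(2),len(pts))
E
python3 -c "
from h import *
wshot('w10');ring('w10',645.5,50.5)
goto(645.5,50.5,38.7)"
```

```text
ring [646.03  51.05] 0.22 55
t 13.98 pos [640.4  51.2 116.8] ang -0.08 F [ 0.  -0.4  0.3] w 57.4 q6 -6.0
dp [-0.09  0.44  7.81] twist -0.1
```

View pics/w10.png

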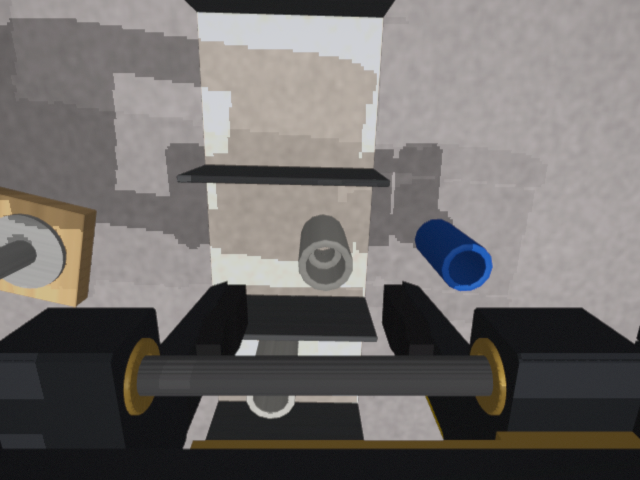

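Call:
play_rows(dp=[[0, 0.4, 1], [0, 0.55, 2.5], [0, 0.55, 4.5], [0, 0.55, 6.3], [0, 0.55, 7.3], [0, 0.55, 7.7], [0, 0.55, 7.7], [0, 0.55, 7.7]], twist=[0, 0, 0, 0, 0, 0, 0, 0], gripper=[0.3, 0.3, 0.3, 0.3, 0.3, 0.3, 0.3, 0.3])

```text
time: 14.65
ee_pos: [646.8, 51.4, 40.0]
orientation: [[0.001, 1.0, 0.009], [1.0, -0.001, 0.002], [0.002, 0.009, -1.0]]
contact_force: [0.3, 1.3, -0.4]
width: 57.4
```

```bash
python3 -c "
from h import *
wshot('w11');ring('w11',645.5,50.5)
goto(646,51,38.7)"
```

```text
ring [646.1   51.56] 0.21 85
t 14.7 pos [647.3  51.4  40.6] ang -0.08 F [-0.1 -0.4 -0.7] w 57.2 q6 -6.0
dp [-0.04 -0.13  0.19] twist -0.1
```

Call:
play_rows(dp=[[0, -0.13, 0.19], [0, -0.13, 0.19], [0, -0.13, 0.19], [0, -0.13, 0.19], [0, -0.13, 0.19], [0, -0.13, 0.19], [0, -0.13, 0.19], [0, -0.13, 0.19]], twist=[0, 0, 0, 0, 0, 0, 0, 0], gripper=[0.3, 0.3, -1, -1, -1, -1, -1, -1])

```text
time: 15.37
ee_pos: [646.1, 51.4, 38.9]
orientation: [[0.001, 1.0, 0.01], [1.0, -0.001, 0.002], [0.002, 0.01, -1.0]]
contact_force: [0.2, 0.2, 1.7]
width: 28.8
```

Call:
play_rows(dp=[[0, 0, 0], [0, 0, -1], [0, 0, -4], [0, 0, -7], [0, 0, -9.5], [0, 0, -11], [0, 0, -11], [0, 0, -11]], twist=[0, 0, 0, 0, 0, 0, 0, 0], gripper=[-1, -1, -1, -1, -1, -1, -1, -1])

```text
time: 16.03
ee_pos: [645.5, 51.1, 150.0]
orientation: [[0.001, 1.0, 0.012], [1.0, -0.001, 0.002], [0.002, 0.012, -1.0]]
contact_force: [0.1, -0.4, -1.9]
width: 28.9
```

```bash
python3 -c "
from h import *
wshot('w12');held('w12')
goto(446,41.2,200)"
```

```text
held tool xy [ 1.06 -0.49] ztop -32.9 res 0.22 76
t 16.08 pos [644.5  51.2 148.3] ang -0.08 F [-0.5  0.6 -1.4] w 28.8 q6 -6.0
dp [ -1.01 -19.8   -5.36] twist -0.1
```

Call:
play_rows(dp=[[-0.2, -3, -0.4], [-0.4, -7, -0.4], [-0.6, -11, -0.4], [-0.8, -15, -0.4], [-1, -18.5, -0.4], [-1, -19.8, -0.4], [-1, -19.8, -0.4], [-1, -19.8, -0.4]], twist=[0, 0, 0, 0, 0, 0, 0, 0], gripper=[-1, -1, -1, -1, -1, -1, -1, -1])

```text
time: 16.75
ee_pos: [445.8, 41.5, 149.6]
orientation: [[0.002, 1.0, 0.008], [1.0, -0.002, 0.002], [0.002, 0.008, -1.0]]
contact_force: [0.6, -0.1, -0.8]
width: 29.0
```

```bash
python3 -c "
from h import *
grab_frame('side');goto(446,41.2,97);print(get_state()['orientation'].round(4))"
```

```text
t 16.8 pos [446.9  41.4 150. ] ang -0.1 F [ 0.2  0.2 -0.9] w 29.1 q6 -10.0
dp [-0.03 -0.14  5.3 ] twist -0.1
[[ 0.0017  1.      0.0094]
 [ 1.     -0.0017  0.0021]
 [ 0.0022  0.0094 -1.    ]]
```

Call:
play_rows(dp=[[0, -0.14, 1.5], [0, -0.14, 3], [0, -0.14, 4.3], [0, -0.14, 5], [0, -0.14, 5.3], [0, -0.14, 5.3], [0, -0.14, 5.3], [0, -0.14, 5.3]], twist=[0, 0, 0, 0, 0, 0, 0, 0], gripper=[-1, -1, -1, -1, -1, -1, -1, -1])

```text
time: 17.47
ee_pos: [446.8, 41.4, 97.6]
orientation: [[0.002, 1.0, 0.011], [1.0, -0.002, 0.002], [0.002, 0.011, -1.0]]
contact_force: [-0.0, -0.2, -0.8]
width: 28.7
```

```bash
python3 -c "
from h import *
goto(446,41.2,81)"
```

```text
t 17.47 pos [446.8  41.4  97.6] ang -0.1 F [-0.  -0.2 -0.8] w 28.7 q6 -10.0
dp [-0.02 -0.1   1.66] twist -0.1
```

Call:
play_rows(dp=[[-0.02, -0.11, 0.3], [-0.02, -0.11, 0.6], [-0.02, -0.11, 0.9], [-0.02, -0.11, 1.2], [-0.02, -0.11, 1.5], [-0.02, -0.11, 1.65], [-0.02, -0.11, 1.65]], twist=[0, 0, 0, 0, 0, 0, 0], gripper=[-1, -1, -1, -1, -1, -1, -1])

```text
time: 18.05
ee_pos: [445.5, 41.3, 80.6]
orientation: [[0.002, 1.0, 0.01], [1.0, -0.002, 0.002], [0.002, 0.01, -1.0]]
contact_force: [0.3, 0.4, 0.5]
width: 29.1
```

```bash
python3 -c "
from h import *
goto(446,41.2,69)"
```

```text
t 18.05 pos [445.5  41.3  80.6] ang -0.1 F [0.3 0.4 0.5] w 29.1 q6 -10.0
dp [-0.01  0.04  1.16] twist -0.1
```

Call:
play_rows(dp=[[0, 0.04, 0.3], [0, 0.04, 0.6], [0, 0.04, 0.9], [0, 0.04, 1.1], [0, 0.04, 1.2], [0, 0.04, 1.2], [0, 0.04, 1.2]], twist=[0, 0, 0, 0, 0, 0, 0], gripper=[-1, -1, -1, -1, -1, -1, -1])

```text
time: 18.63
ee_pos: [446.0, 41.3, 68.6]
orientation: [[0.002, 1.0, 0.01], [1.0, -0.002, 0.002], [0.002, 0.01, -1.0]]
contact_force: [0.2, -0.3, -0.2]
width: 29.1
```

Call:
play_rows(dp=[[0, 0, 0.1], [0, 0, 0.2], [0, 0, 0.25], [0, 0, 0.25], [0, 0, 0.25]], twist=[0, 0, 0, 0, 0], gripper=[-1, -1, -1, -1, -1])

```text
time: 19.05
ee_pos: [446.3, 41.2, 66.4]
orientation: [[0.002, 1.0, 0.01], [1.0, -0.002, 0.002], [0.002, 0.01, -1.0]]
contact_force: [-1.4, 0.1, 3.5]
width: 29.2
```

Call:
play_rows(dp=[[0, 0, 0.06], [0, 0, 0.08], [0, 0, 0.08], [0, 0, 0.08], [0, 0, 0.08], [0, 0, 0.08], [0, 0, 0.08], [0, 0, 0.08]], twist=[0, 0, 0, 0, 0, 0, 0, 0], gripper=[-1, -1, -1, -1, -1, -1, -1, -1])

```text
time: 19.72
ee_pos: [446.5, 41.2, 66.1]
orientation: [[0.001, 1.0, 0.01], [1.0, -0.001, 0.002], [0.002, 0.01, -1.0]]
contact_force: [-3.0, -0.6, 8.2]
width: 29.0
```

```bash
python3 -c "
from h import *
goto(446,41.3,150)
p,d=grab_frame('side');cv2.imwrite('pics/s4.png',cv2.resize(p[200:320,200:360,::-1],None,fx=5,fy=5,interpolation=cv2.INTER_CUBIC))
wshot('w13');held('w13')
"
```

```text
t 19.72 pos [446.5  41.2  66.1] ang -0.09 F [-3.  -0.6  8.2] w 29.0 q6 -10.0
dp [ 0.03  0.04 -8.39] twist -0.1
held tool xy [ 0.92 -0.56] ztop -33.0 res 0.21 76
```

View pics/s4.png

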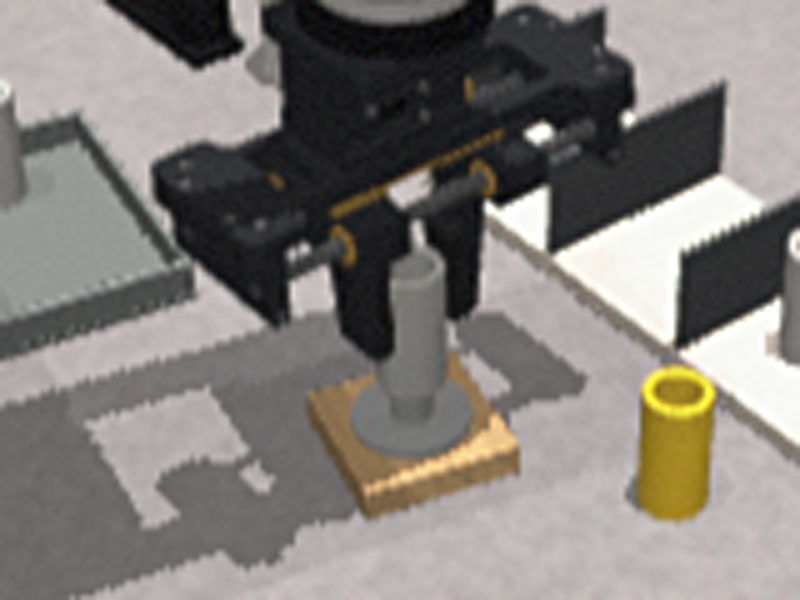

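Call:
play_rows(dp=[[0, 0, -0.5], [0, 0, -2], [0, 0, -4.5], [0, 0, -7], [0, 0, -8.5], [0, 0, -8.5], [0, 0, -8.5]], twist=[0, 0, 0, 0, 0, 0, 0], gripper=[-1, -1, -1, -1, -1, -1, -1])

```text
time: 20.4
ee_pos: [446.0, 41.0, 151.5]
orientation: [[0.002, 1.0, 0.012], [1.0, -0.002, 0.002], [0.002, 0.012, -1.0]]
contact_force: [-0.4, 1.1, -1.1]
width: 29.1
```

```bash
python3 -c "
from h import *
goto(393,-271,140)"
```

```text
t 20.4 pos [446.   41.  151.5] ang -0.09 F [-0.4  1.1 -1.1] w 29.1 q6 -10.0
dp [-31.21  -5.27   1.04] twist -0.1
```

Call:
play_rows(dp=[[-3, -0.5, 0], [-7, -1.2, 0], [-11, -2, 0], [-15, -3, 0], [-19, -3.8, 0], [-23, -4.5, 0], [-27, -5, 0], [-31.2, -5.3, 0]], twist=[0, 0, 0, 0, 0, 0, 0, 0], gripper=[-1, -1, -1, -1, -1, -1, -1, -1])

```text
time: 21.07
ee_pos: [390.8, -271.3, 148.4]
orientation: [[0.002, 1.0, 0.01], [1.0, -0.002, 0.004], [0.004, 0.01, -1.0]]
contact_force: [0.7, -0.8, -0.6]
width: 29.0
```

Call:
play_rows(dp=[[0, 0, 0], [0, 0, 0], [0, 0, 0], [0, 0, 0]], twist=[0, 0, 0, 0], gripper=[-1, -1, -1, -1])

```text
time: 21.4
ee_pos: [390.3, -269.4, 147.1]
orientation: [[0.001, 1.0, 0.009], [1.0, -0.001, 0.006], [0.006, 0.009, -1.0]]
contact_force: [0.2, -0.3, -0.9]
width: 29.1
```

```bash
python3 -c "
from h import *
goto(393,-271,33)
p,d=grab_frame('side');cv2.imwrite('pics/s5.png',p[:,:,::-1])
print(get_state()['orientation'][:,2])"
```

```text
t 21.4 pos [ 390.3 -269.4  147.1] ang -0.07 F [ 0.2 -0.3 -0.9] w 29.1 q6 -50.0
dp [-0.23  0.17 11.41] twist -0.1
[ 0.00901563  0.0057481  -0.99994284]
```

View pics/s5.png

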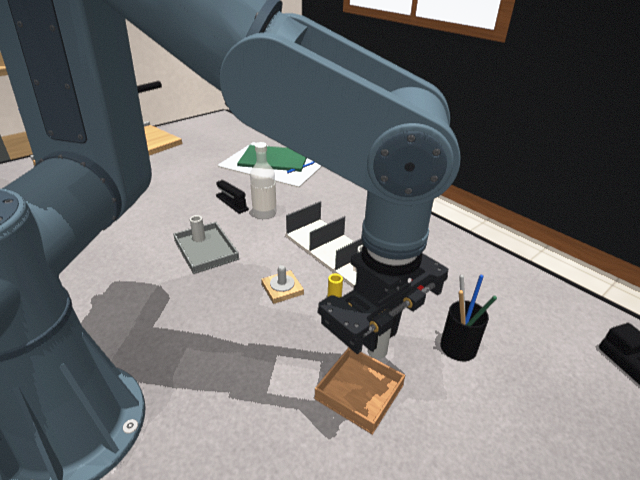

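Call:
play_rows(dp=[[-0.1, 0.1, 2.5], [-0.2, 0.1, 5.5], [-0.2, 0.1, 8], [-0.2, 0.1, 10], [-0.2, 0.1, 11], [-0.2, 0.1, 11.2], [-0.2, 0.1, 11.2], [-0.2, 0.1, 11.2]], twist=[0, 0, 0, 0, 0, 0, 0, 0], gripper=[-1, -1, -1, -1, -1, -1, -1, -1])

```text
time: 22.12
ee_pos: [393.5, -271.0, 36.6]
orientation: [[-0.0, 1.0, 0.01], [1.0, 0.0, 0.004], [0.004, 0.01, -1.0]]
contact_force: [0.5, -0.2, -0.2]
width: 29.2
```

```bash
python3 -c "
from h import *
goto(393,-271,30.5)"
```

```text
t 22.12 pos [ 393.5 -271.    36.6] ang 0.02 F [ 0.5 -0.2 -0.2] w 29.2 q6 -50.0
dp [ 0.   -0.05  0.61] twist 0.0
```

Call:
play_rows(dp=[[0, 0, 0.2], [0, 0, 0.4], [0, 0, 0.52], [0, 0, 0.6], [0, 0, 0.6], [0, 0, 0.6]], twist=[0, 0, 0, 0, 0, 0], gripper=[-1, -1, -1, -1, -1, -1])

```text
time: 22.62
ee_pos: [393.7, -271.3, 30.8]
orientation: [[-0.0, 1.0, 0.011], [1.0, 0.0, 0.004], [0.004, 0.011, -1.0]]
contact_force: [0.0, 0.9, -0.2]
width: 29.0
```

Call:
play_rows(dp=[[0, 0, 0.05], [0, 0, 0.05], [0, 0, 0.05], [0, 0, 0.05]], twist=[0, 0, 0, 0], gripper=[-1, -1, -1, -1])

```text
time: 22.95
ee_pos: [393.8, -271.4, 30.7]
orientation: [[-0.0, 1.0, 0.011], [1.0, 0.0, 0.004], [0.004, 0.011, -1.0]]
contact_force: [-1.2, 0.5, 5.1]
width: 28.9
```

Call:
play_rows(dp=[[0, 0, 0], [0, 0, 0], [0, 0, 0], [0, 0, 0], [0, 0, -2], [0, 0, -6], [0, 0, -10], [0, 0, -14]], twist=[0, 0, 0, 0, 0, 0, 0, 0], gripper=[0, 0, 0, 0, 0, 0.3, 0.3, 0.3])

```text
time: 23.62
ee_pos: [391.7, -271.3, 171.8]
orientation: [[-0.0, 1.0, 0.01], [1.0, 0.0, 0.005], [0.005, 0.01, -1.0]]
contact_force: [1.4, -0.3, 0.4]
width: 57.1
```

Call:
play_rows(dp=[[0, 0, 0], [0, 0, 0], [0, 0, 0]], twist=[0, 0, 0], gripper=[0.3, 0.3, 0.3])

```text
time: 23.87
ee_pos: [391.5, -271.1, 171.3]
orientation: [[-0.0, 1.0, 0.01], [1.0, 0.0, 0.005], [0.005, 0.01, -1.0]]
contact_force: [-0.0, 0.4, -1.4]
width: 57.2
```

```bash
python3 -c "
from h import *
wshot('w14')
goto(613.5,-33,160)"
```

```text
t 23.92 pos [ 391.1 -270.6  170.4] ang 0.01 F [-0.6 -0.5 -0.7] w 57.1 q6 -50.0
dp [23.74 22.24  1.38] twist 0.0
```

View pics/w14.png

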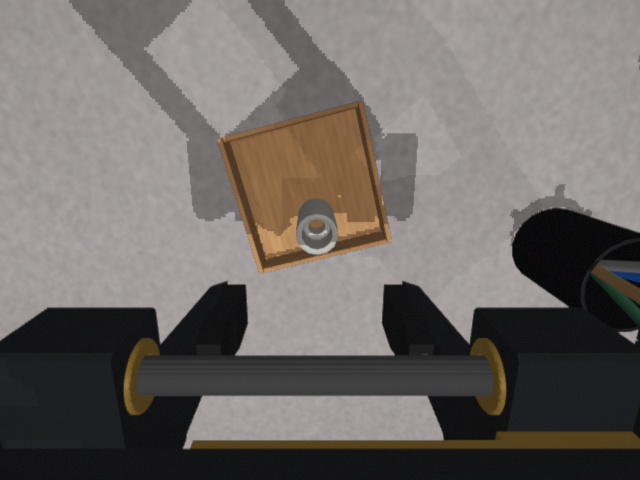

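Call:
play_rows(dp=[[2.2, 2, 0], [5, 4.7, 0.1], [7.8, 7.3, 0.2], [10.6, 10, 0.3], [13.4, 12.6, 0.3], [16.2, 15.2, 0.4], [19, 17.8, 0.4], [21.5, 20.2, 1]], twist=[0, 0, 0, 0, 0, 0, 0, 0], gripper=[0.3, 0.3, 0.3, 0.3, 0.3, 0.3, 0.3, 0.3])

```text
time: 24.58
ee_pos: [593.7, -53.2, 161.8]
orientation: [[-0.001, 1.0, 0.006], [1.0, 0.001, 0.008], [0.008, 0.006, -1.0]]
contact_force: [0.5, -0.3, -0.1]
width: 57.4
```

```bash
python3 -c "
from h import *
goto(613.5,-33,120)"
```

```text
t 24.58 pos [593.7 -53.2 161.8] ang 0.05 F [ 0.5 -0.3 -0.1] w 57.4 q6 -17.0
dp [1.99 1.96 4.2 ] twist 0.0
```

Call:
play_rows(dp=[[1.6, 1.6, 1.5], [1.8, 1.9, 3], [1.8, 1.9, 4], [1.8, 1.9, 4], [1.8, 1.9, 4], [1.8, 1.9, 4]], twist=[0, 0, 0, 0, 0, 0], gripper=[0.3, 0.3, 0.3, 0.3, 0.3, 0.3])

```text
time: 25.08
ee_pos: [612.4, -35.7, 122.0]
orientation: [[0.0, 1.0, 0.005], [1.0, -0.0, 0.008], [0.008, 0.005, -1.0]]
contact_force: [0.1, -0.1, 0.0]
width: 57.2
```

Call:
play_rows(dp=[[0, 0, 0], [0, 0, 0], [0, 0, 0]], twist=[0, 0, 0], gripper=[0.3, 0.3, 0.3])

```text
time: 25.33
ee_pos: [612.8, -36.4, 123.0]
orientation: [[0.001, 1.0, 0.007], [1.0, -0.001, 0.007], [0.007, 0.007, -1.0]]
contact_force: [-1.1, 0.6, -0.3]
width: 57.3
```

```bash
python3 -c "
from h import *
wshot('w15');ring('w15',613,-33)
goto(613.5,-33,38.7);print(get_state()['orientation'][:,2].round(4))"
```

```text
ring [613.67 -33.06] 0.22 54
t 25.38 pos [612.7 -36.3 122.9] ang -0.07 F [ 0.4 -1.   0. ] w 57.4 q6 -15.0
dp [0.27 0.02 8.42] twist -0.1
[ 0.0068  0.0073 -1.    ]
```

View pics/w15.png

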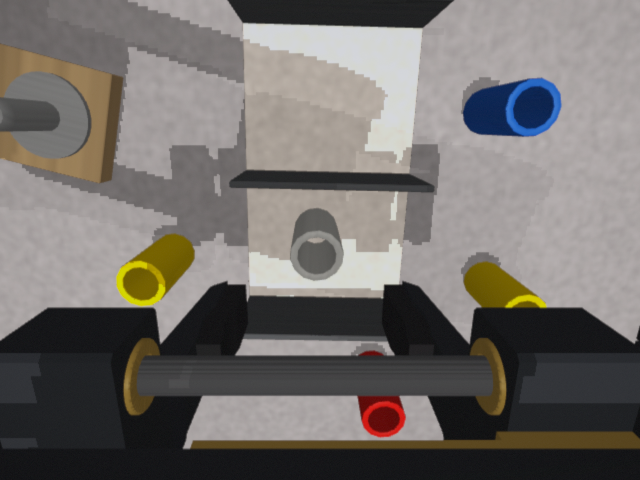

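Call:
play_rows(dp=[[0.25, 0, 1], [0.25, 0.03, 3], [0.25, 0.03, 5], [0.25, 0.03, 7], [0.25, 0.03, 8], [0.25, 0.03, 8.3], [0.25, 0.03, 8.3], [0.25, 0.03, 8.3]], twist=[0, 0, 0, 0, 0, 0, 0, 0], gripper=[0.3, 0.3, 0.3, 0.3, 0.3, 0.3, 0.3, 0.3])

```text
time: 26.05
ee_pos: [614.1, -33.3, 40.5]
orientation: [[0.001, 1.0, 0.008], [1.0, -0.001, 0.007], [0.007, 0.008, -1.0]]
contact_force: [0.1, 0.3, 0.4]
width: 57.1
```

```bash
python3 -c "
from h import *
wshot('w16');ring('w16',613,-33)
goto(613.6,-33,38.7)"
```

```text
ring [613.64 -32.44] 0.25 86
t 26.1 pos [614.5 -33.4  41. ] ang -0.06 F [0.9 0.2 0. ] w 57.3 q6 -15.0
dp [ 0.03 -0.09  0.23] twist -0.1
```

Call:
play_rows(dp=[[0.05, -0.09, 0.22], [0.05, -0.09, 0.22], [0.05, -0.09, 0.22], [0.05, -0.09, 0.22], [0.05, -0.09, 0.22], [0.05, -0.09, 0.22], [0.05, -0.09, 0.22], [0.05, -0.09, 0.22]], twist=[0, 0, 0, 0, 0, 0, 0, 0], gripper=[0.3, 0.3, -1, -1, -1, -1, -1, -1])

```text
time: 26.77
ee_pos: [613.7, -32.9, 38.9]
orientation: [[0.001, 1.0, 0.009], [1.0, -0.001, 0.007], [0.007, 0.009, -1.0]]
contact_force: [-0.4, -0.4, 0.9]
width: 28.4
```

Call:
play_rows(dp=[[0, 0, 0], [0, 0, -1], [0, 0, -4], [0, 0, -7], [0, 0, -9.5], [0, 0, -11], [0, 0, -11], [0, 0, -11]], twist=[0, 0, 0, 0, 0, 0, 0, 0], gripper=[-1, -1, -1, -1, -1, -1, -1, -1])

```text
time: 27.43
ee_pos: [613.2, -33.8, 150.0]
orientation: [[0.001, 1.0, 0.011], [1.0, -0.001, 0.006], [0.006, 0.011, -1.0]]
contact_force: [0.2, 0.0, -1.6]
width: 28.6
```

```bash
python3 -c "
from h import *
wshot('w17');held('w17')
goto(446,41.2,150)"
```

```text
held tool xy [ 1.32 -0.55] ztop -32.8 res 0.21 75
t 27.48 pos [612.2 -33.5 148.4] ang -0.06 F [-0.8 -0.3 -1.1] w 28.8 q6 -15.0
dp [  7.45 -16.63  -0.24] twist -0.1
```

Call:
play_rows(dp=[[1.2, -2.5, -0.2], [2.8, -6, -0.2], [4.4, -9.5, -0.2], [6, -13, -0.2], [7.2, -15.8, -0.2], [7.4, -16.6, -0.2], [7.4, -16.6, -0.2], [7.4, -16.6, -0.2]], twist=[0, 0, 0, 0, 0, 0, 0, 0], gripper=[-1, -1, -1, -1, -1, -1, -1, -1])

```text
time: 28.15
ee_pos: [446.5, 40.5, 149.1]
orientation: [[0.001, 1.0, 0.008], [1.0, -0.001, 0.007], [0.007, 0.008, -1.0]]
contact_force: [-0.4, -0.3, -0.2]
width: 28.3
```

Call:
play_rows(dp=[[0, 0, 0], [0, 0, 0]], twist=[0, 0], gripper=[-1, -1])

```text
time: 28.32
ee_pos: [447.7, 39.9, 149.0]
orientation: [[0.002, 1.0, 0.008], [1.0, -0.002, 0.007], [0.007, 0.008, -1.0]]
contact_force: [0.0, -1.1, -0.5]
width: 28.5
```

```bash
python3 -c "
from h import *
goto(446,41,97)"
```

```text
t 28.32 pos [447.7  39.9 149. ] ang -0.1 F [ 0.  -1.1 -0.5] w 28.5 q6 -11.0
dp [ 0.07 -0.21  5.2 ] twist -0.1
```

Call:
play_rows(dp=[[0.07, -0.21, 1.5], [0.07, -0.21, 3], [0.07, -0.21, 4.3], [0.07, -0.21, 5], [0.07, -0.21, 5.2], [0.07, -0.21, 5.2], [0.07, -0.21, 5.2], [0.07, -0.21, 5.2]], twist=[0, 0, 0, 0, 0, 0, 0, 0], gripper=[-1, -1, -1, -1, -1, -1, -1, -1])

```text
time: 28.98
ee_pos: [446.8, 40.8, 97.7]
orientation: [[0.002, 1.0, 0.01], [1.0, -0.002, 0.006], [0.006, 0.01, -1.0]]
contact_force: [-0.7, -0.0, -0.3]
width: 29.0
```

```bash
python3 -c "
from h import *
goto(446,41,81)"
```

```text
t 28.98 pos [446.8  40.8  97.7] ang -0.1 F [-0.7 -0.  -0.3] w 29.0 q6 -11.0
dp [ 0.01 -0.1   1.67] twist -0.1
```

Call:
play_rows(dp=[[0, -0.08, 0.3], [0, -0.08, 0.6], [0, -0.08, 0.9], [0, -0.08, 1.2], [0, -0.08, 1.5], [0, -0.08, 1.65], [0, -0.08, 1.65]], twist=[0, 0, 0, 0, 0, 0, 0], gripper=[-1, -1, -1, -1, -1, -1, -1])

```text
time: 29.57
ee_pos: [445.8, 41.0, 80.7]
orientation: [[0.002, 1.0, 0.009], [1.0, -0.002, 0.007], [0.007, 0.009, -1.0]]
contact_force: [0.1, 0.1, -0.3]
width: 28.3
```

```bash
python3 -c "
from h import *
goto(446,41,69)"
```

```text
t 29.57 pos [445.8  41.   80.7] ang -0.1 F [ 0.1  0.1 -0.3] w 28.3 q6 -11.0
dp [-0.    0.01  1.17] twist -0.1
```

Call:
play_rows(dp=[[0, 0.01, 0.3], [0, 0.01, 0.6], [0, 0.01, 0.9], [0, 0.01, 1.1], [0, 0.01, 1.2], [0, 0.01, 1.2], [0, 0.01, 1.2]], twist=[0, 0, 0, 0, 0, 0, 0], gripper=[-1, -1, -1, -1, -1, -1, -1])

```text
time: 30.15
ee_pos: [445.9, 41.1, 68.6]
orientation: [[0.002, 1.0, 0.009], [1.0, -0.002, 0.007], [0.007, 0.009, -1.0]]
contact_force: [0.5, 0.2, -1.5]
width: 28.7
```

Call:
play_rows(dp=[[0, 0, 0.1], [0, 0, 0.2], [0, 0, 0.25], [0, 0, 0.3], [0, 0, 0.3], [0, 0, 0.3]], twist=[0, 0, 0, 0, 0, 0], gripper=[-1, -1, -1, -1, -1, -1])

```text
time: 30.65
ee_pos: [446.0, 41.0, 65.6]
orientation: [[0.002, 1.0, 0.009], [1.0, -0.002, 0.007], [0.007, 0.009, -1.0]]
contact_force: [-0.3, -0.5, -0.8]
width: 28.6
```

Call:
play_rows(dp=[[0, 0, 0.1], [0, 0, 0.2], [0, 0, 0.3], [0, 0, 0.3], [0, 0, 0.3]], twist=[0, 0, 0, 0, 0], gripper=[-1, -1, -1, -1, -1])

```text
time: 31.07
ee_pos: [445.9, 41.1, 62.5]
orientation: [[0.002, 1.0, 0.008], [1.0, -0.002, 0.007], [0.007, 0.008, -1.0]]
contact_force: [0.7, 0.9, -0.3]
width: 28.5
```

Call:
play_rows(dp=[[0, 0, 0.3], [0, 0, 0.6], [0, 0, 0.9], [0, 0, 1.2], [0, 0, 1.4], [0, 0, 1.45], [0, 0, 1.45]], twist=[0, 0, 0, 0, 0, 0, 0], gripper=[-1, -1, -1, -1, -1, -1, -1])

```text
time: 31.65
ee_pos: [445.8, 41.2, 47.7]
orientation: [[0.002, 1.0, 0.008], [1.0, -0.002, 0.007], [0.007, 0.008, -1.0]]
contact_force: [0.5, 0.7, -1.4]
width: 28.7
```

```bash
python3 -c "
from h import *
goto(446,41,47)"
```

```text
t 31.65 pos [445.8  41.2  47.7] ang -0.1 F [ 0.5  0.7 -1.4] w 28.7 q6 -11.0
dp [-0.02  0.02  0.07] twist -0.1
```

Call:
play_rows(dp=[[0, 0, 0.05], [0, 0, 0.1], [0, 0, 0.15], [0, 0, 0.17], [0, 0, 0.17], [0, 0, 0.17], [0, 0, 0.17], [0, 0, 0.17]], twist=[0, 0, 0, 0, 0, 0, 0, 0], gripper=[-1, -1, -1, -1, -1, -1, -1, -1])

```text
time: 32.32
ee_pos: [446.1, 41.2, 46.7]
orientation: [[0.002, 1.0, 0.008], [1.0, -0.002, 0.007], [0.007, 0.008, -1.0]]
contact_force: [-2.3, 0.6, 6.9]
width: 28.4
```

```bash
python3 -c "
from h import *
goto(446,41,147)
p,d=grab_frame('side');cv2.imwrite('pics/s6.png',cv2.resize(p[200:320,200:360,::-1],None,fx=5,fy=5,interpolation=cv2.INTER_CUBIC))"
```

```text
t 32.32 pos [446.1  41.2  46.7] ang -0.1 F [-2.3  0.6  6.9] w 28.4 q6 -11.0
dp [  0.05   0.07 -10.03] twist -0.1
```

View pics/s6.png

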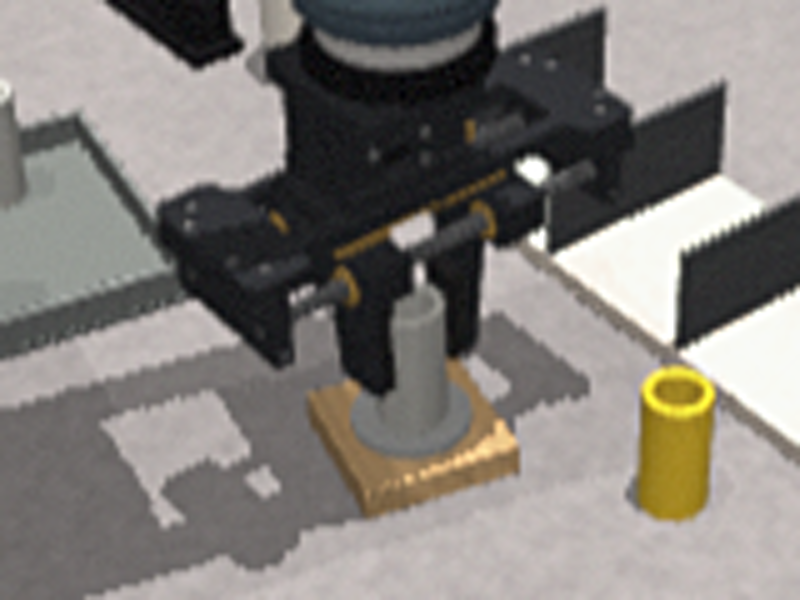

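Call:
play_rows(dp=[[0, 0, 0], [0, 0, 0], [0, 0, 0], [0, 0, 0], [0, 0, 0], [0, 0, 0]], twist=[0, 0, 0, 0, 0, 0], gripper=[-1, -1, -1, -1, -1, -1])

```text
time: 32.87
ee_pos: [446.3, 41.2, 46.8]
orientation: [[0.002, 1.0, 0.008], [1.0, -0.002, 0.007], [0.007, 0.008, -1.0]]
contact_force: [-0.1, -0.3, 0.8]
width: 28.4
```

Call:
play_rows(dp=[[0, 0, -0.5], [0, 0, -2], [0, 0, -5], [0, 0, -8], [0, 0, -10], [0, 0, -10], [0, 0, -10]], twist=[0, 0, 0, 0, 0, 0, 0], gripper=[-1, -1, -1, -1, -1, -1, -1])

```text
time: 33.45
ee_pos: [446.2, 40.4, 147.9]
orientation: [[0.002, 1.0, 0.011], [1.0, -0.002, 0.006], [0.006, 0.011, -1.0]]
contact_force: [0.9, -0.8, -1.8]
width: 28.6
```

```bash
python3 -c "
from h import *
goto(388,250,110)"
```

```text
t 33.45 pos [446.2  40.4 147.9] ang -0.09 F [ 0.9 -0.8 -1.8] w 28.6 q6 -11.0
dp [20.93 -5.89  3.85] twist -0.1
```

Call:
play_rows(dp=[[3, -0.8, 0], [7, -2, 0], [11, -3.2, 0.3], [15, -4.4, 1], [18.5, -5.4, 2.5], [20.9, -5.9, 3.8], [20.9, -5.9, 3.8], [20.9, -5.9, 3.8]], twist=[0, 0, 0, 0, 0, 0, 0, 0], gripper=[-1, -1, -1, -1, -1, -1, -1, -1])

```text
time: 34.12
ee_pos: [385.4, 250.0, 108.1]
orientation: [[-0.002, 1.0, 0.006], [1.0, 0.002, 0.004], [0.004, 0.006, -1.0]]
contact_force: [0.1, -0.6, -0.5]
width: 28.9
```

Call:
play_rows(dp=[[0, 0, 0], [0, 0, 0], [0, 0, 0]], twist=[0, 0, 0], gripper=[-1, -1, -1])

```text
time: 34.37
ee_pos: [385.8, 249.0, 108.1]
orientation: [[-0.0, 1.0, 0.006], [1.0, 0.0, 0.004], [0.004, 0.006, -1.0]]
contact_force: [-0.0, 0.2, -0.6]
width: 28.8
```

```bash
python3 -c "
from h import *
goto(388,250,36)
wshot('w18')"
```

```text
t 34.37 pos [385.8 249.  108.1] ang 0.0 F [-0.   0.2 -0.6] w 28.8 q6 18.0
dp [0.07 0.17 7.21] twist 0.0
```

View pics/w18.png

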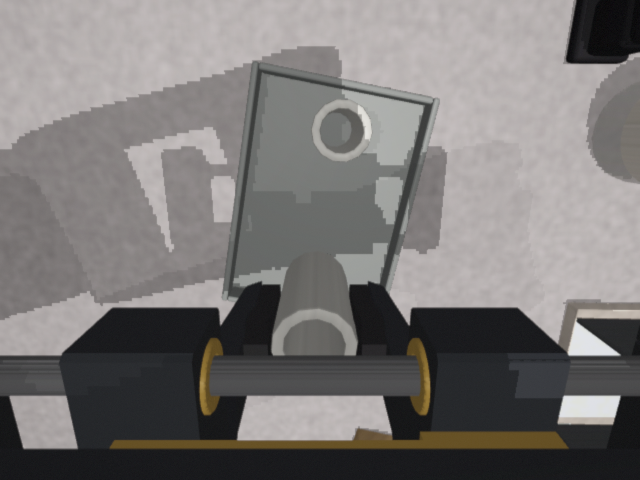

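Call:
play_rows(dp=[[0, 0.1, 2], [0, 0.15, 4], [0, 0.15, 5.7], [0, 0.15, 6.7], [0, 0.15, 7.1], [0, 0.15, 7.2], [0, 0.15, 7.2], [0, 0.15, 7.2]], twist=[0, 0, 0, 0, 0, 0, 0, 0], gripper=[-1, -1, -1, -1, -1, -1, -1, -1])

```text
time: 35.08
ee_pos: [388.9, 249.6, 37.2]
orientation: [[0.0, 1.0, 0.008], [1.0, -0.0, 0.005], [0.005, 0.008, -1.0]]
contact_force: [0.3, -0.3, -0.4]
width: 28.8
```

```bash
python3 -c "
from h import *
goto(388,250,30.6)"
```

```text
t 35.08 pos [388.9 249.6  37.2] ang -0.02 F [ 0.3 -0.3 -0.4] w 28.8 q6 18.0
dp [ 0.04 -0.09  0.66] twist -0.0
```

Call:
play_rows(dp=[[0, 0, 0.2], [0, 0, 0.4], [0, 0, 0.55], [0, 0, 0.65], [0, 0, 0.68], [0, 0, 0.68], [0, 0, 0.68]], twist=[0, 0, 0, 0, 0, 0, 0], gripper=[-1, -1, -1, -1, -1, -1, -1])

```text
time: 35.67
ee_pos: [389.2, 249.8, 30.9]
orientation: [[0.0, 1.0, 0.009], [1.0, -0.0, 0.005], [0.005, 0.009, -1.0]]
contact_force: [-1.1, 0.1, 6.1]
width: 28.7
```

Call:
play_rows(dp=[[0, 0, 0], [0, 0, 0], [0, 0, 0], [0, 0, 0], [0, 0, -2], [0, 0, -6], [0, 0, -10], [0, 0, -14]], twist=[0, 0, 0, 0, 0, 0, 0, 0], gripper=[0, 0, 0, 0, 0, 0, 0, 0])

```text
time: 36.33
ee_pos: [387.1, 248.8, 171.9]
orientation: [[0.0, 1.0, 0.007], [1.0, -0.0, 0.004], [0.004, 0.007, -1.0]]
contact_force: [1.5, 0.5, -0.2]
width: 44.2
```

Call:
play_rows(dp=[[0, 0, 0], [0, 0, -3], [0, 0, -3], [0, 0, -3], [0, 0, -3]], twist=[0, 0, 0, 0, 0], gripper=[0, 0, 0, 0, 0])

```text
time: 36.75
ee_pos: [386.6, 248.5, 201.2]
orientation: [[0.0, 1.0, 0.006], [1.0, -0.0, 0.004], [0.004, 0.006, -1.0]]
contact_force: [-0.6, -0.7, -0.9]
width: 44.4
```

```bash
python3 -c "
from h import *
wshot('w19')
p,d=grab_frame('side');cv2.imwrite('pics/s7.png',p[:,:,::-1])
p,d=grab_frame('scene');cv2.imwrite('pics/sc7.png',p[:,:,::-1])
print(get_state()['contact_force'],get_state()['time'])"
```

```text
[-1.02518387  0.59445784  0.67550993] 36.9
```

View pics/w19.png

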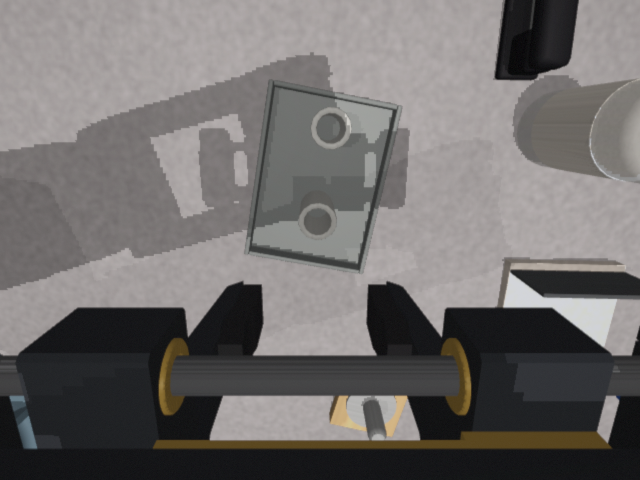

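View pics/s7.png

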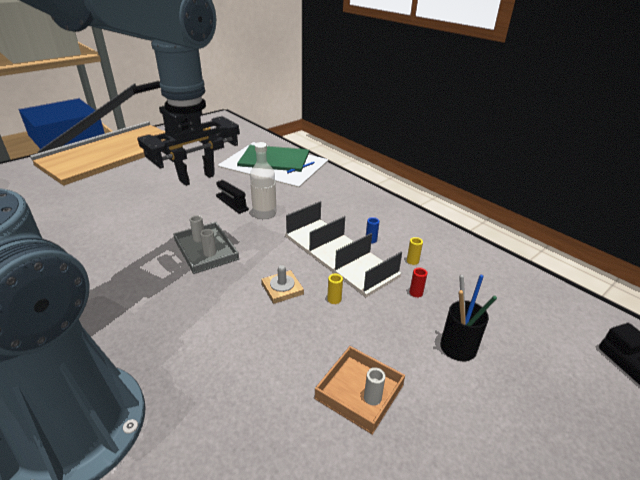

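View pics/sc7.png

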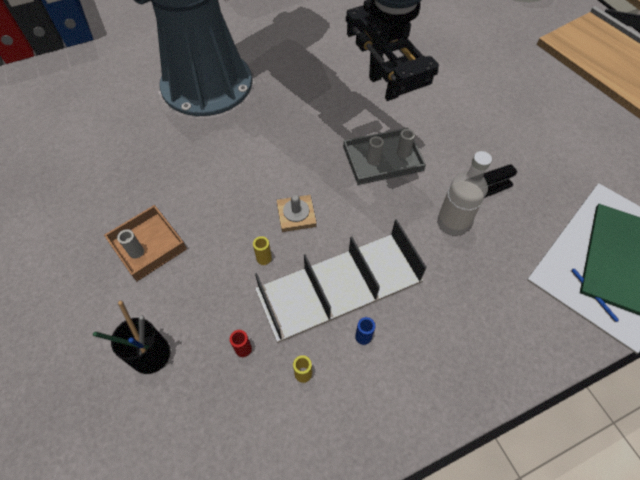

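The pictures show two sleeves standing in the tray (scene (376,150) and (407,143)) and one standing in the box (130,243). The bystanders and coloured look-alikes haven't moved, and the gripper is clear. Handing in.

```bash
python3 -c "
from workcell import *
print(hand_in())"
```

```text
the job is handed in; nothing more can be done
None
```

I gauged all three sleeves one at a time, put each away upright, and handed the job in at about 37 s of the 72 s allowed. I took the sleeves by lane, because the pictures don't show which one is a, b or c.

| Sleeve (lane position) | Result on the pin | Contact force read | Put away in |
|---|---|---|---|
| Left lane, y ≈ 134 mm | Went right down to the seat | 10 N | Tray |
| Middle lane, y ≈ 51 mm | Stopped about 20 mm above the seat | 8 N | Cardboard box |
| Right lane, y ≈ -33 mm | Went right down to the seat | 7 N | Tray |

- **Final pictures:** All three camera views were taken before handing in. They show two sleeves upright in the tray and one upright in the box. The sorter is empty, and the cup, bottle, stapler and coloured look-alikes look unmoved. The gripper was well clear, with only sensor noise on the force reading.
- **Small deviation:** The tool crept to a tilt of roughly 0.5 to 0.7° during the second and third sleeves. The fit on the pin showed no sign of it.
- **Checks:** No check failed or disagreed. No reading came near the force limits, though I only saw forces at the end of each move.

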